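# Empty the test jig and nest two L-shaped boards in the packing tray

### The arm

A 6-joint arm with a two-finger parallel gripper is mounted at the origin on the work surface. World frame = base frame: x ahead of the robot, y to its left, z up, the work surface at z = 0. Lengths are in m, angles in rad, forces in N, time in s.
With the tool pointing down it reaches from about 0.35 to 0.775 m from the base axis. Payload 5.5 kg.
Tool frame: the origin (TCP) lies midway between the tips of the shut fingers; the grasp point (between the pads) lies 19 mm behind it; x points along the fingers, y is the direction in which the jaws open and shut, and the axes are right-handed (so a half turn about x gives the same grasp; the last joint's range is limited). The gripper opens to 85 mm and grips with 20 to 120 N. Pads are 22 mm wide; open, the fingers measure 114 mm over their backs; the gripper's body (76 mm by 85 mm) begins 54 mm behind the grasp point. The pads swing forward as they close: fully open they stand 13 mm farther back than shut.
Start: joints at [1.079, 0.313, 0.046, 1.304, 0, 1.431], TCP at [0.198, 0.54, 0.231] pointing down, gripper open.
Joint ranges: [-2.76, 2.76], [-0.86, 1.69], [-1.03, 1.26], [-2.2, 2.34], [-1.47, 1.5], [-3.14, 3.14]. Speed limits (rad/s): [2.57, 2.57, 3.14, 3.14, 3.14, 3.14].

### API

Orientations are given as a unit quaternion [w, x, y, z].
In Python, from workcell import env, optics, order, models gives the robot as it stands. The module is installed in compiled form; this text tells all that it offers.
- The arm moves only by the tool servo_tool, never from a script. Its argument "moves" is a list of rows, each a list of 5 numbers: the shift along the tool's x, y, z in cm, then the turn about the tool's x in rad, then the closure, from -1 (fully open) to 1 (shut). A call has exactly 10 rows; each row shifts and turns the commanded pose from where the row before left it, along the tool's axes as they then stand; what a row does not reach is not made up. A row lasts 1/8 s, in which the tool goes at most 62.5 mm and 10.7 degrees, less where a joint would pass 70% of its speed; a pose out of reach is approached as far as the arm can. A call is refused whole if a number of a shift passes 6.25 or a number of a turn 0.188, either way. A call with a gripper value outside its range is refused whole. The fingers move at their own pace and stop on an object; "grip_force" is the grip in N (left out, the last holds). Time passes only in rows, so rows that do not move let the fingers close, or fill a call up. It gives the time, the measured TCP pose, the force and the opening at its end, in the units of the state.
- env.get_state(): the state, without advancing time (a new reading comes with each control period).
- optics.read_camera(name): name is "scene" or "top"; returns a dict with "pixels" (420x560x3 uint8, blue, green, red), "vertical_fov" (degrees; the focal length in pixels is half the picture's height over the tangent of half this angle, whatever the lens; pixels are square), "cx", "cy" (the principal point, pixels), "extrinsics" (4x4, takes a point from world to camera coordinates). Camera axes: x right, y up, looking along -z (the intrinsics and any distortion apply to the point x, -y, -z); pixel columns grow to the right and rows downward; lengths in m; the calibration is good to about 2 mm. A picture is of the moment at which its call begins. There is no depth.
- order.hand_in(): hands the job in, once; it reports no verdict.
Trained networks look in a picture, given as the dict that the camera call returned (one of the last four; its "shot" number tells which), for a name from the list of things; names that differ only in an ending like _2 or _b are one class to them, and where a whole thing is asked for, a point or a joint stands for the part that bears it (a point fixed in the world has none). Each returns a list of dicts, best first, with "conf" (0 to 1); they miss things now and then, are a little off and sometimes report something else, mostly with a low value. They report only what shows in the picture. A call takes as long as a camera call. They do not tell look-alikes from the thing itself.
- models.outline_of(name, picture): "pixels" (420x560 bool, what is visible of it) and "location" ([column, row] in pixels, amid what is visible of it).
- models.pinpoint(name, picture): "location" ([column, row] in pixels: a listed point, or the origin of a listed thing).
The state is a dict: "clock": time; "joint_pos": joint angles; "qvel": joint speeds; "tau": joint torques, N m; "tcp_pos": TCP position; "orientation": TCP orientation; "wrist_force": force on the tool from outside, world axes, zero at the start; "ft_torque": the same for the moment, N m; "finger_gap": finger opening in m.
Only numpy, scipy, OpenCV 4.12 (cv2) and the standard library are available. Lean on these libraries where they do the work, as an engineer would, in place of code of your own. Each camera call takes 0.05 s, during which the arm holds its last target.

### The job

Swing the lid of the test jig up and back past upright so that it stays open by itself, and lift out the L-shaped board. Pack that board and the other L-shaped board, from the mat, into the shallow black tray so that both lie flat on its floor; there is only room if the two are turned to nest into one another. Set the boards down rather than dropping them, leave the jig open, and leave the tester, the tip cleaner, the parts box and the screwdriver where they are.

Things in the scene. Friction and masses are not known exactly. Their poses are not given: they have to be found in the camera images.
- lid (a joint): angle of the clear, aluminium-framed lid of the test jig: 0 shut (level; the board's heat sink then stands up through a cut-out in it), 1.57 upright, 2.0 leaning back on its stop. It swings freely (0.3 kg, no spring, no latch): short of upright it falls shut, past upright it falls back on the stop.
- jig: clamshell test jig, a fixed dark box 130 mm (x) by 172 mm (y); origin at the centre of its underside. Its x points from the handle side to the hinge side, z up. A board lies on its nest plate, 45 mm above the bench, among 5 mm high pins 1.5 mm off the board's edges; lift it straight up.
- jig_hinge (a point): middle of the lid's hinge axis, 72 mm above the bench, 70 mm to +x of the jig's middle; stays put. Axes are the jig's: y along the hinge.
- lid_handle (a point): middle of the lid's handle: a round steel bar 12 mm thick, 110 mm long, parallel to the hinge, held at its two ends, with a 34 mm wide gap between bar and lid. Moves with the lid: at lid angle t it is 170 mm x (-cos t along jig x, sin t up) from the hinge, within 1 mm; 73 mm above the bench when shut. Axes: the lid's (the jig's when shut).
- board_jig_sink (a point): L-shaped board in the jig, 0.2 kg: middle of its heat sink (24 x 40 x 38 mm high along board x, y, z; at the centre of mass; hold it there). Axes: the board's. Board underside 25 mm below, top face 19 mm below. From this point the L is a foot (x -41 to 69, y -54 to -9 mm) and a leg (x -41 to 13, y -9 to 76). Capacitors 14 mm high at x 55, y -41 and -23.
- board_mat_sink (a point): the other L-shaped board, exactly like the first, lying flat on the mat (level with the bench, z = 0) at any yaw: the same point, axes and sizes.
- tray: shallow black tray, fixed: origin at the centre of its underside, floor 3 mm thick, inside 120 (x) by 189 mm (y), walls 4 mm thick, rim 15 mm above the bench. Both boards lie flat only with their 130 mm length along tray y, one turned half a turn from the other, leg beside leg; the nested pair is 110 by 175 mm.
- tester: hand-held diagnostic tester lying on the bench, dark grey, blue screen, 120 x 200 x 40 mm; origin at the centre of its underside. Leave alone.
- tip_cleaner: round dark pot with brass filling, 72 mm across, 55 mm high; origin at the centre of its underside. Leave alone.
- parts_box: small blue divided box, 100 x 150 x 35 mm; origin at the centre of its underside. Leave alone.
- screwdriver_grip (a point): screwdriver lying at the edge of the mat; middle of its handle. Leave alone.
Things that resemble listed ones, but are neither listed nor needed, are in the scene too. Of the things that look like the jig, take the one that is farthest to the robot's left at the start.

How it is judged:
On the way:
1. the lid of the jig is swung back past upright (value of joint lid above 1.75 rad), for 0.2 s.
At the end, for the whole second after the job is handed in: The lid leans back past upright (over 1.75 rad), and both boards lie at rest flat on the tray's floor: heat sink middles within 60 mm of the tray's centre and less than 31 mm above the tray's underside (28 when flat), tilted less than 0.035 rad (value of joint lid above 1.75 rad and z of each of board_jig_sink, board_mat_sink in the frame of tray below 0.031 m and angle between each of board_jig_sink, board_mat_sink's own z axis and vertical below 0.035 rad and horizontal distance between each of board_jig_sink, board_mat_sink and tray below 0.06 m and linear speed of each of board_jig, board_mat below 0.02 m/s); the robot touches nothing.
It fails at once if a board is let go and falls by more than about 25 mm ((linear speed of board_jig above 0.7 m/s and contact force between the fingers and board_jig below 0.2 N) or (linear speed of board_mat above 0.7 m/s and contact force between the fingers and board_mat below 0.2 N)).
It fails at once if the tester, tip cleaner, parts box or screwdriver is moved by more than 30 mm (distance of any of tester, tip_cleaner, parts_box, screwdriver_grip from where it was at the start of the episode above 0.03 m).
It also fails if it takes over 70 s, if anything falls off the work surface, if the arm or the gripper's body presses on something with over 40 N, if the wrist force passes 120 N, or if a joint passes its speed limit or range.

## Working session

There is one attempt and no reset: what is moved stays moved. The work goes in short steps, Python scripts to look and compute and a tool call to move; the robot and the scene stay as the last step left them, time stands still between calls to the robot, and variables do not carry over. Pictures are saved under pics/ and viewed, and the job is handed in when it is done.

Besides the shell and the picture viewer there is one more tool, called after "Emit:" by a JSON object that holds its "api" and its "payload", one argument or row to a line. servo_tool: Moves the arm, as the interface text tells. Its arguments: {"type":"object","properties":{"moves":{"type":"array"},"grip_force":{"type":"number"}},"required":["moves"]}

```bash
ls; mkdir -p pics
python3 - <<'E'
from workcell import env, optics, order, models
import cv2, numpy as np
s=env.get_state(); print(s)
for n in ("scene","top"):
    p=optics.read_camera(n); cv2.imwrite(f"pics/{n}0.png",p["pixels"])
    print(n,{k:v for k,v in p.items() if k!="pixels"})
E
```

```text
pics
{'clock': 0.0, 'joint_pos': array([1.07941193e+00, 3.14041652e-01, 4.49460332e-02, 1.30358850e+00,
       1.80139441e-05, 1.43117030e+00]), 'qvel': array([-1.39665653e-04, -3.88066690e-04,  2.01288029e-05, -3.89572498e-04,
       -6.03316455e-04, -2.47140632e-04]), 'tau': array([-7.44056579e-04, -4.80624139e+01,  2.98533994e+01,  1.93473918e-02,
       -4.69340521e-04, -1.13948198e-05]), 'tcp_pos': array([0.19788515, 0.53932083, 0.23037193]), 'orientation': array([ 0.69598484,  0.12309262,  0.69641115, -0.12435765]), 'wrist_force': array([-0.07751625, -0.16199208,  0.29582818]), 'ft_torque': array([ 0.00068672, -0.0781159 , -0.02226601]), 'finger_gap': 0.08543537704916729}
scene {'vertical_fov': 56.52943564696232, 'cx': 275.5567951462601, 'cy': 202.77501130131384, 'extrinsics': array([[-0.84161829,  0.53994696,  0.01165953,  0.50505106],
       [-0.37386768, -0.59805764,  0.70890762,  0.07827931],
       [ 0.38974558,  0.5922705 ,  0.70520497, -1.23444209],
       [ 0.        ,  0.        ,  0.        ,  1.        ]]), 'shot': 1}
top {'vertical_fov': 43.8364600053668, 'cx': 276.52679108414327, 'cy': 218.27535747529325, 'extrinsics': array([[-0.02128096, -0.99976336, -0.00451013, -0.06936536],
       [ 0.99286842, -0.02166305,  0.11723059, -0.51455334],
       [-0.11730056, -0.00198318,  0.99309448, -1.23994412],
       [ 0.        ,  0.        ,  0.        ,  1.        ]]), 'shot': 2}
```

View pics/scene0.png

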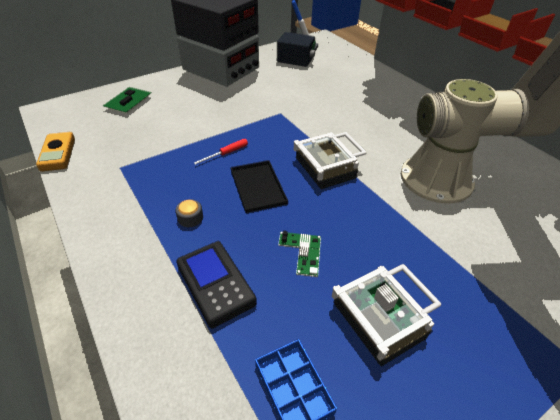

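View pics/top0.png

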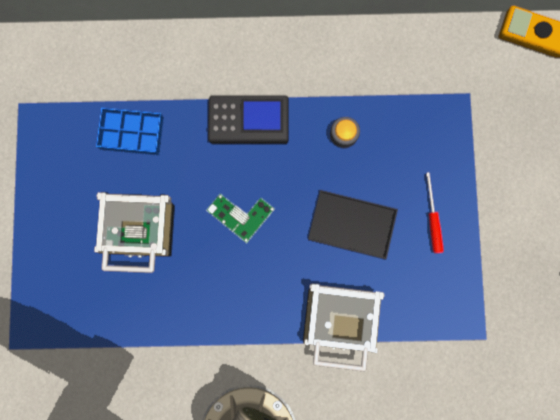

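The top view shows jig candidates at (134,228), which has a board in it, and at (344,325), which is empty. The left one is at larger y, so I take that. The mat board is at about (240,216), the tray at (352,224). Also visible: tester (248,119), pot (345,131), blue box (130,131) and screwdriver (435,230). A green decoy board shows in the scene view at (128,100).

```bash
cat > h.py <<'E'
from workcell import env, optics, order, models
import cv2, numpy as np
def ray(p,uv):
    E=p["extrinsics"];f=p["pixels"].shape[0]/2/np.tan(np.radians(p["vertical_fov"])/2)
    d=np.array([(uv[0]-p["cx"])/f,-(uv[1]-p["cy"])/f,-1.]);R=E[:3,:3]
    return -R.T@E[:3,3], R.T@d
def onz(p,uv,z):
    c,d=ray(p,uv);return c+d*(z-c[2])/d[2]
def proj(p,X):
    E=p["extrinsics"];f=p["pixels"].shape[0]/2/np.tan(np.radians(p["vertical_fov"])/2)
    X=np.atleast_2d(X);c=X@E[:3,:3].T+E[:3,3]
    return np.c_[p["cx"]+f*c[:,0]/-c[:,2],p["cy"]-f*c[:,1]/-c[:,2]]
def tri(a,ua,b,ub):
    c1,d1=ray(a,ua);c2,d2=ray(b,ub)
    d1/=np.linalg.norm(d1);d2/=np.linalg.norm(d2)
    s=np.linalg.lstsq(np.c_[d1,-d2],c2-c1,rcond=None)[0]
    x,y=c1+s[0]*d1,c2+s[1]*d2
    return (x+y)/2,np.linalg.norm(x-y)
E
python3 - <<'E'
from h import *
np.set_printoptions(precision=4,suppress=True)
P={n:optics.read_camera(n) for n in("top","scene")}
Z=dict(lid_handle=.073,jig_hinge=.072,jig=0,board_jig_sink=.07,board_mat_sink=.025,tray=0,tester=0,tip_cleaner=0,parts_box=0,screwdriver_grip=.015)
for k,z in Z.items():
    for n,p in P.items():
        for r in models.pinpoint(k,p)[:3]:
            print(k,n,round(r["conf"],2),np.round(r["location"],1),onz(p,r["location"],z))
t=P["top"]["pixels"]
cv2.imwrite("pics/c_tray.png",cv2.resize(t[175:275,190:410],None,fx=3.6,fy=3.6,interpolation=2))
cv2.imwrite("pics/c_jig.png",cv2.resize(t[180:285,80:190],None,fx=5,fy=5,interpolation=2))
E
```

```text
lid_handle top 0.83 [339.7 364.5] [ 0.17  -0.217  0.073]
lid_handle top 0.56 [130.4 272.4] [0.3886 0.2619 0.073 ]
lid_handle top 0.39 [142.4 229.5] [0.4882 0.2348 0.073 ]
lid_handle scene 0.77 [354.4 142.5] [ 0.1697 -0.2087  0.073 ]
lid_handle scene 0.65 [418.7 285.1] [0.3992 0.2729 0.073 ]
jig_hinge top 0.7 [132.9 195. ] [0.5709 0.2583 0.072 ]
jig_hinge top 0.56 [347.2 288.3] [ 0.3413 -0.2406  0.072 ]
jig_hinge scene 0.89 [358.6 317.4] [0.564  0.2608 0.072 ]
jig_hinge scene 0.57 [306.8 154.5] [ 0.3338 -0.2395  0.072 ]
jig top 0.94 [340.7 318.8] [ 0.2667 -0.2313  0.    ]
jig top 0.91 [141.8 230.3] [0.4937 0.2553 0.    ]
jig top 0.31 [237.7 213. ] [0.5319 0.0162 0.    ]
jig scene 0.95 [326.  167.8] [ 0.2632 -0.2229  0.    ]
jig scene 0.79 [377.4 321.4] [0.4983 0.2672 0.    ]
jig scene 0.59 [231.1 151.4] [ 0.4827 -0.4611  0.    ]
board_jig_sink top 0.89 [134.9 232.4] [0.4821 0.2532 0.07  ]
board_jig_sink scene 0.98 [388.5 293.2] [0.4689 0.2511 0.07  ]
board_jig_sink scene 0.45 [374.9 322.8] [0.5427 0.2874 0.07  ]
board_mat_sink top 0.66 [241.2 213.6] [0.5269 0.0057 0.025 ]
board_mat_si
[... 232 characters left out ...]
[221.1 288. ] [0.7562 0.0008 0.    ]
tester scene 0.46 [256.  183.1] [ 0.493 -0.279  0.   ]
tip_cleaner top 0.58 [342.5 135.3] [ 0.7248 -0.2523  0.    ]
tip_cleaner top 0.16 [128.  271.4] [0.3926 0.2885 0.    ]
tip_cleaner scene 0.8 [193.4 217.1] [ 0.716 -0.249  0.   ]
tip_cleaner scene 0.23 [377.  321.2] [0.4987 0.2664 0.    ]
parts_box top 0.95 [126.1 135.3] [0.7372 0.2975 0.    ]
parts_box scene 0.9 [292.  389.9] [0.7448 0.286  0.    ]
screwdriver_grip top 0.9 [433.4 226.6] [ 0.4858 -0.4649  0.015 ]
screwdriver_grip scene 0.62 [302.6 243.9] [0.5189 0.0038 0.015 ]
screwdriver_grip scene 0.57 [384.9 294.5] [0.4439 0.2303 0.015 ]
screwdriver_grip scene 0.43 [378. 321.] [0.5046 0.2717 0.015 ]
```

View pics/c_tray.png

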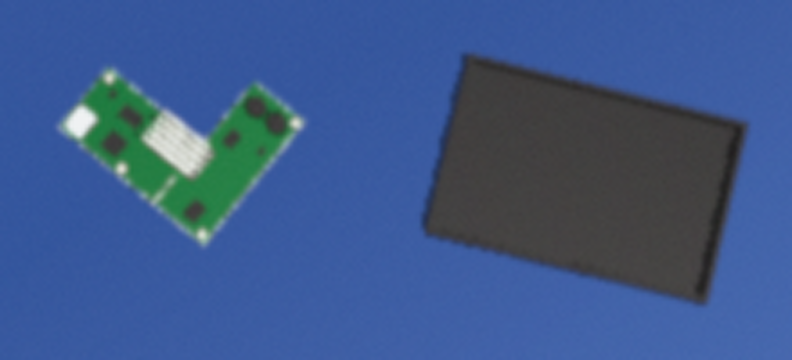

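View pics/c_jig.png

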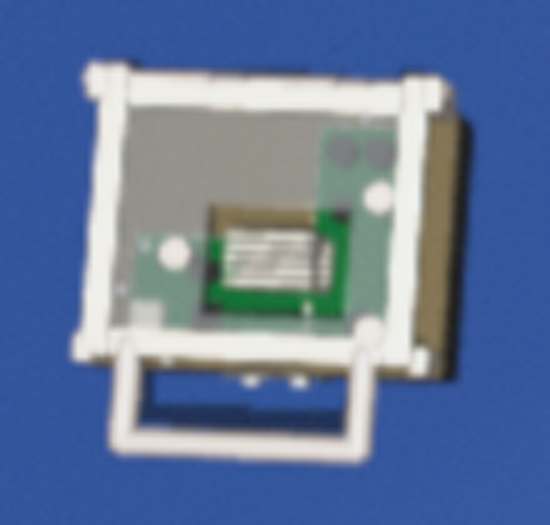

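Run:
```python
from h import *
P={n:optics.read_camera(n) for n in("top","scene")}
t=P["top"]["pixels"].astype(float)
def edge(row0,row1,cols,img):
    out=[]
    b=img[:,:,0]-img[:,:,2]
    for c in cols:
        col=b[row0:row1,c-1:c+2].mean(1); g=np.abs(np.diff(cv2.GaussianBlur(col[:,None],(1,5),0)[:,0])); i=g.argmax()
        if g[i]>5:
            w=g[max(0,i-3):i+4]; out.append((c,row0+.5+(np.arange(max(0,i-3),i-3+3+len(w)-3)*1.0@w)/w.sum() if False else row0+.5+i))
    return np.array(out)
for nm,(a,b),cols in(("top",(88,112),list(range(25,205,10))+list(range(295,465,10))),("bot",(330,358),list(range(130,305,10))+list(range(385,480,8)))):
    e=edge(a,b,cols,t); p=np.polyfit(e[:,0],e[:,1],2); l=np.polyfit(e[:,0],e[:,1],1)
    r=e[:,1]-np.polyval(l,e[:,0]); print(nm,len(e),p[0]*225**2,np.round(r,1))
s=P["scene"]["pixels"]
cv2.imwrite("pics/s1.png",cv2.resize(s[120:290,170:350],None,fx=3.5,fy=3.5,interpolation=2))
cv2.imwrite("pics/s2.png",cv2.resize(s[250:370,320:450],None,fx=4.8,fy=4.8,interpolation=2))
```

```text
top 35 0.06912099483917727 [-0.2  0.   0.2  0.5 -0.3 -0.1  0.1  0.3 -0.4 -0.2 -0.   0.2  0.4 -0.3
 -0.1  0.1  0.3 -0.5 -0.3 -0.1  0.2  0.4 -0.4 -0.2  0.   0.3  0.5 -0.3
 -0.1  0.1  0.4 -0.4 -0.2  0.   0.2]
bot 30 0.07567570571888002 [-0.   0.2  0.4 -0.4 -0.2  0.   0.2  0.4 -0.4 -0.2  0.   0.2 -0.6 -0.4
 -0.2  0.   0.3  0.5  0.2  0.3 -0.5 -0.3 -0.2  0.   0.2  0.3  0.5 -0.3
 -0.2 -0. ]
```

View pics/s1.png

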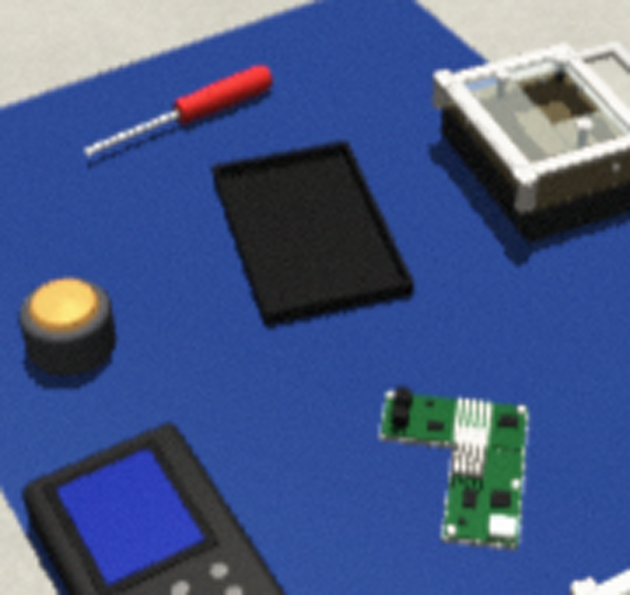

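View pics/s2.png

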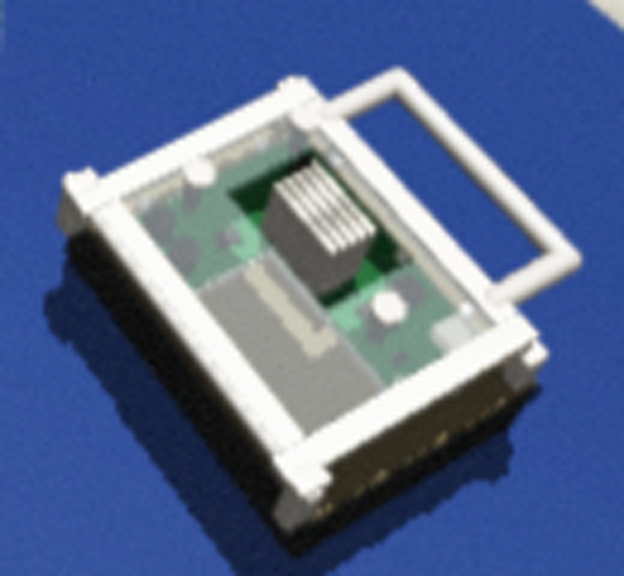

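```bash
cat > fit.py <<'E'
from h import *
from scipy.optimize import least_squares
def fit(obs,x0):  # obs list of (p, uv Nx2, XYZ Nx3 local)
    def w(q,X): 
        c,s=np.cos(q[2]),np.sin(q[2]); return np.c_[q[0]+c*X[:,0]-s*X[:,1],q[1]+s*X[:,0]+c*X[:,1],X[:,2]]
    f=lambda q:np.concatenate([(proj(p,w(q,X))-uv).ravel() for p,uv,X in obs])
    r=least_squares(f,x0); return r.x,np.abs(r.fun).max(),np.sqrt((r.fun**2).mean())
def cr(pts,s,off): return (np.array(pts,float)+.5)/s-.5+np.array(off)
E
python3 - <<'E'
from fit import *
np.set_printoptions(precision=4,suppress=True)
T=optics.read_camera("top");S=optics.read_camera("scene")
def go(name,tp,sp,X,x0,Xs=None):
    o=[(T,tp,X),(S,sp,X if Xs is None else Xs)]
    for l,oo in(("both",o),("top",o[:1]),("scene",o[1:])): print(name,l,*fit(oo,x0))
a=.064;b=.0985;z=.015
# tray: y long; top image order: UL,UR,LR,LL -> world (+x,+y),(+x,-y),(-x,-y),(-x,+y)
X=np.array([[a,b,z],[a,-b,z],[-a,-b,z],[-a,b,z]])
tp=cr([(468,56),(745,123),(706,302),(427,232)],3.6,(190,175))
sp=cr([(268,325),(213,168),(348,142),(412,290)],3.5,(170,120))
go("tray",tp,sp,X,[.5,-.26,-.2])
zz=.006
X=np.array([[-.041,-.054,zz],[-.041,.076,zz],[.013,.076,zz],[.069,-.054,zz],[.069,-.009,zz]])
go("mat",cr([(205,243),(60,128),(108,70),(305,122),(258,83)],3.6,(190,175)),cr([(526,407),(520,545),(445,540),(385,393),(380,438)],3.5,(170,120)),X,[.53,.01,-.8])
# handle bar ends (in jig frame relative handle middle)
X=np.array([[0,.052,.073],[0,-.052,.073]])
go("handle",cr([(122,443),(362,448)],5,(80,180)),cr([(567,258),(400,80)],4.8,(320,250)),X,[.4,.27,0])
# lid frame? heat sink top: z=.070+.019, 24x40
X=np.array([[.012,.02,.089],[.012,-.02,.089],[-.012,-.02,.089],[-.012,.02,.089]])
go("sink",cr([(225,230),(330,232),(330,290),(222,287)],5,(80,180)),cr([(330,245),(275,193),(315,160),(375,230)],4.8,(320,250)),X,[.47,.25,0])
E
```

```text
tray both [ 0.4967 -0.2639 -0.2659] 3.1947028487660134 1.331166999809696
tray top [ 0.4965 -0.2668 -0.2634] 0.8120299996699032 0.5276741720419124
tray scene [ 0.4992 -0.2556 -0.2712] 1.111319495540755 0.7437925895828137
mat both [ 0.5223  0.0122 -0.6912] 1.9459321862591992 0.9909530869675967
mat top [ 0.5222  0.0094 -0.6985] 0.8369266318008215 0.4360206555278312
mat scene [ 0.5233  0.0162 -0.6825] 0.48018133161804144 0.2768547279360925
handle both [ 0.3964  0.2704 -0.0472] 2.9315116766378537 1.3574085842962165
handle top [ 0.3973  0.2676 -0.0397] 1.702364524972694 1.2047945081033278
handle scene [ 0.3956  0.2726 -0.0574] 1.131516269212284 0.8400000147726597
sink both [ 0.4821  0.2517 -0.0382] 3.9042406223032344 1.6692415468100994
sink top [ 0.4822  0.2479 -0.0341] 2.2486409596497197 1.5015991912918476
sink scene [ 0.4826  0.2548 -0.0437] 1.826948094066836 0.9342248633059236
```

Run:
```python
from fit import *
T=optics.read_camera("top");S=optics.read_camera("scene")
a=np.linspace(0,2*np.pi,73)
for n,p,roi in(("T",T,(360,420,180,320)),("S",S,(60,220,380,540))):
    im=cv2.resize(p["pixels"],None,fx=4,fy=4,interpolation=2)
    for r,z,c in((.09,0,(0,0,255)),(.095,0,(0,255,255)),(.085,0.,(0,255,0))):
        q=proj(p,np.c_[r*np.cos(a),r*np.sin(a),0*a+z])*4+1.5
        cv2.polylines(im,[q.astype(int)],True,c,1)
    q=proj(p,[[0,0,0.]]) ; print(q)
    cv2.imwrite(f"pics/base{n}.png",im[roi[0]*4:roi[1]*4,roi[2]*4:roi[3]*4])
# scene straightness: mat edges
s=S["pixels"].astype(float)
```

```text
[[247.32984495 434.85875477]]
[[435.35939068 178.00674862]]
```

View pics/baseS.png

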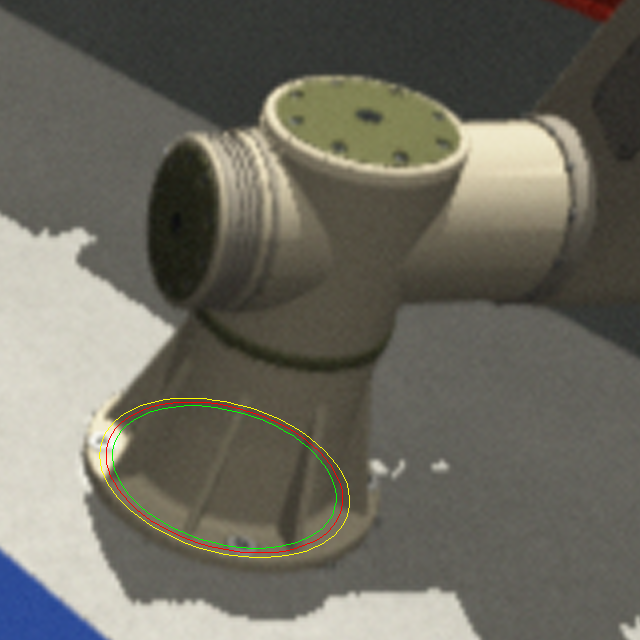

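View pics/baseT.png

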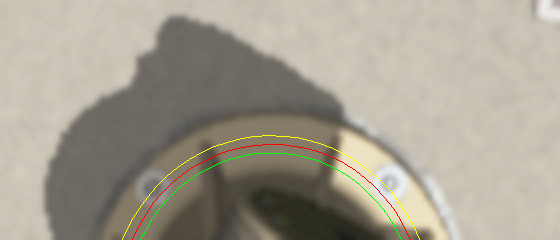

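```bash
cat >> h.py <<'E'
from scipy.spatial.transform import Rotation as Ro
def tool():
    s=env.get_state(); q=s["orientation"]; R=Ro.from_quat([q[1],q[2],q[3],q[0]]).as_matrix()
    return s,R
def goto(target,yaw=None):
    """print shift in tool axes (cm) and turn needed so that TCP->target, tool y -> yaw (mod pi)"""
    s,R=tool(); d=np.array(target)-s["tcp_pos"]
    ty=np.arctan2(R[1,1],R[0,1])
    print("clock",s["clock"],"tcp",s["tcp_pos"].round(4),"toolx",R[:,0].round(3),"ty yaw",round(ty,4),"j",s["joint_pos"].round(2),"F",s["wrist_force"].round(1),"gap",round(s["finger_gap"],4))
    print("shift tool cm",(R.T@d*100).round(2))
    if yaw is not None:
        # turn about tool x (down) by +a changes yaw by -a
        for k in(-1,0,1): print("turn",round(-((yaw+k*np.pi)-ty),4),"-> j6 change?")
E
python3 - <<'E'
from h import *
goto([.397,.268,.15],-.045)
print(tool()[1].round(3))
E
```

```text
clock 1.5 tcp [0.1982 0.5398 0.2313] toolx [ 0.  0. -1.] ty yaw 1.219 j [ 1.08  0.31  0.05  1.3  -0.    1.43] F [-0.2 -0.5 -0.3] gap 0.0858
shift tool cm [  8.13 -18.67  28.03]
turn 4.4056 -> j6 change?
turn 1.264 -> j6 change?
turn -1.8776 -> j6 change?
[[ 0.     0.345  0.939]
 [ 0.     0.939 -0.345]
 [-1.     0.     0.   ]]
```

Emit:
{"api": "servo_tool", "payload": {
  "moves": [
    [0,-2.65,4,0,-0.5],
    [0,-2.65,4,0,-0.5],
    [0,-2.65,4,0,-0.5],
    [0,-2.65,4,0,-0.5],
    [0,-2.65,4,0,-0.5],
    [0,-2.65,4,0,-0.5],
    [0,-2.75,4,0,-0.5],
    [0,0,0,0.18,-0.5],
    [0,0,0,0.18,-0.5],
    [0,0,0,0.18,-0.5]
  ]
}}

```text
clock: 2.75
tcp_pos: [0.397, 0.2679, 0.2314]
orientation: [0.637, 0.307, 0.637, -0.307]
wrist_force: [-0.4, -0.2, -0.0]
finger_gap: 0.0645
```

Emit:
{"api": "servo_tool", "payload": {
  "moves": [
    [0,0,0,0.18,-0.2],
    [0,0,0,0.18,-0.2],
    [0,0,0,0.18,-0.2],
    [0,0,0,0.18,-0.2],
    [2,0,0,0,-0.2],
    [2,0,0,0,-0.2],
    [2,0,0,0,-0.2],
    [0,0,0,0,-0.2],
    [0,0,0,0,-0.2],
    [0,0,0,0,-0.2]
  ]
}}

```text
clock: 4.0
tcp_pos: [0.3974, 0.2686, 0.1723]
orientation: [0.49, 0.511, 0.489, -0.51]
wrist_force: [0.4, 0.1, 0.3]
finger_gap: 0.0512
```

Run:
```python
from fit import *
goto([.397,.268,.15],-.045)
s,R=tool()
for n in("top","scene"):
    p=optics.read_camera(n); q=proj(p,s["tcp_pos"])[0]; print(n,q)
    c=(q-[60,50]).astype(int); im=cv2.resize(p["pixels"][max(c[1],0):c[1]+100,max(0,c[0]):c[0]+120],None,fx=6,fy=6,interpolation=2)
    u=((q-np.maximum(c,0)+.5)*6-.5).astype(int); cv2.drawMarker(im,tuple(map(int,u)),(0,0,255),0,20,1)
    cv2.imwrite(f"pics/tcp_{n}.png",im)
```

```text
clock 4.0 tcp [0.3974 0.2686 0.1723] toolx [ 0.002  0.001 -1.   ] ty yaw -0.041 j [ 0.43  0.16 -0.3   1.11  0.    2.04] F [0.4 0.1 0.3] gap 0.0512
shift tool cm [ 2.23 -0.04  0.06]
turn 3.1456 -> j6 change?
turn 0.004 -> j6 change?
turn -3.1376 -> j6 change?
top [114.20236251 267.66236395]
scene [430.81808684 255.94044143]
```

View pics/tcp_top.png

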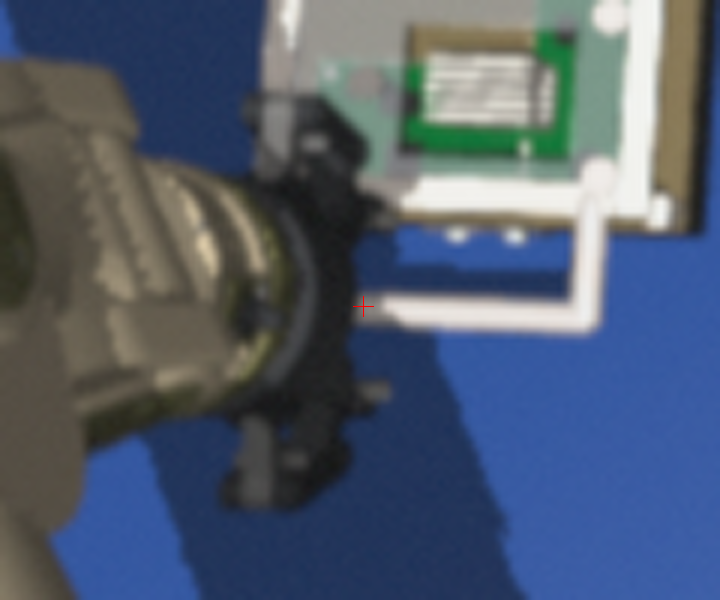

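View pics/tcp_scene.png

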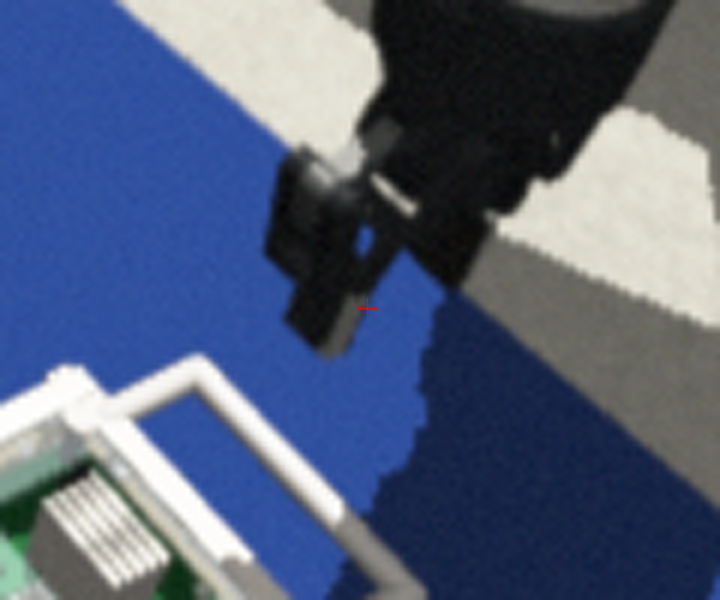

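Emit:
{"api": "servo_tool", "payload": {
  "moves": [
    [0,0,0,0,0.3],
    [0,0,0,0,0.3],
    [0,0,0,0,0.3],
    [2,0,0,0,0.3],
    [2,0,0,0,0.3],
    [2,0,0,0,0.3],
    [2,0,0,0,0.3],
    [0,0,0,0,0.3],
    [0,0,0,0,0.3],
    [0,0,0,0,0.3]
  ],
  "grip_force": 30
}}

```text
clock: 5.35
tcp_pos: [0.3975, 0.2686, 0.0923]
orientation: [0.49, 0.511, 0.489, -0.51]
wrist_force: [0.3, -0.7, 0.9]
finger_gap: 0.0298
```

Run:
```python
from fit import *
goto([.397,.268,.057],-.045)
s,R=tool()
for n in("top","scene"):
    p=optics.read_camera(n); q=proj(p,s["tcp_pos"])[0]; print(n,q)
    c=(q-[60,50]).astype(int); im=cv2.resize(p["pixels"][max(c[1],0):c[1]+100,max(0,c[0]):c[0]+120],None,fx=6,fy=6,interpolation=2)
    u=((q-np.maximum(c,0)+.5)*6-.5).astype(int); cv2.drawMarker(im,tuple(map(int,u)),(0,0,255),0,20,1)
    cv2.imwrite(f"pics/tcpb_{n}.png",im)
```

```text
clock 5.35 tcp [0.3975 0.2686 0.0923] toolx [ 0.002  0.001 -1.   ] ty yaw -0.041 j [ 0.43  0.22 -0.44  0.91  0.    2.04] F [ 0.3 -0.7  0.9] gap 0.0298
shift tool cm [ 3.53 -0.05  0.07]
turn 3.1456 -> j6 change?
turn 0.004 -> j6 change?
turn -3.1376 -> j6 change?
top [125.12762199 268.44625412]
scene [420.14630073 278.37488116]
```

View pics/tcpb_scene.png

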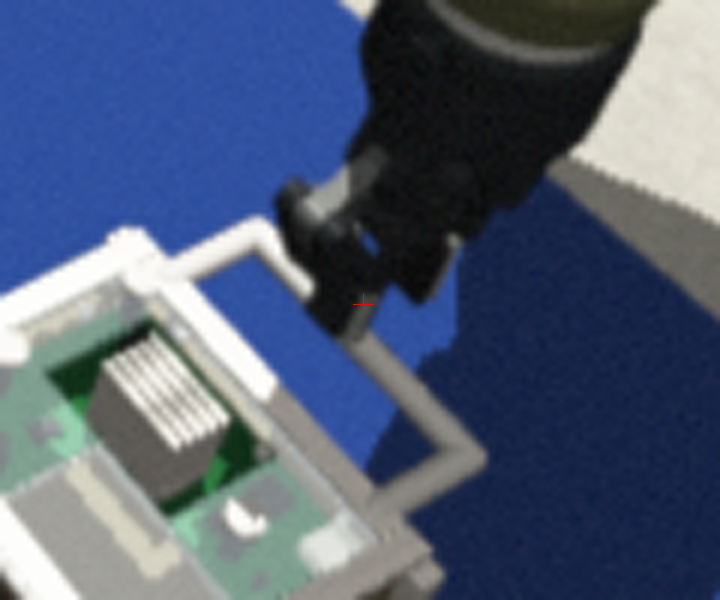

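View pics/tcpb_top.png

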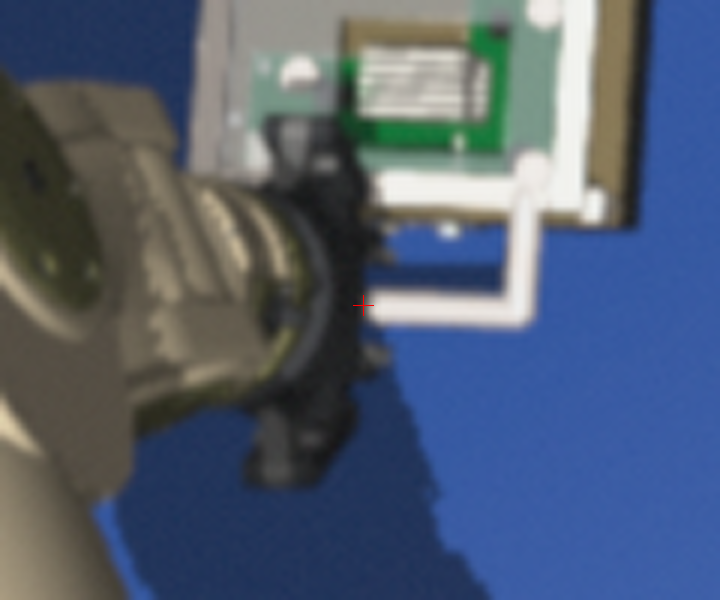

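Emit:
{"api": "servo_tool", "payload": {
  "moves": [
    [1.2,0,0,0,0.3],
    [1.2,0,0,0,0.3],
    [1.1,0,0,0,0.3],
    [0,0,0,0,0.3],
    [0,0,0,0,1],
    [0,0,0,0,1],
    [0,0,0,0,1],
    [0,0,0,0,1],
    [0,0,0,0,1],
    [0,0,0,0,1]
  ]
}}

```text
clock: 6.7
tcp_pos: [0.3973, 0.2682, 0.0565]
orientation: [0.49, 0.51, 0.489, -0.51]
wrist_force: [2.9, -1.4, -1.8]
finger_gap: 0.011
```

Run:
```python
from fit import *
goto([.397,.268,.057],-.045)
# arc steps in (dx forward world, dz up)
import numpy as np
t=np.linspace(0,1.9,21)
x=-.17*np.cos(t)*100;z=.17*np.sin(t)*100
print(np.c_[t,np.r_[0,np.diff(x)],np.r_[0,np.diff(z)]].round(2))
```

```text
clock 6.7 tcp [0.3973 0.2682 0.0565] toolx [ 0.001  0.    -1.   ] ty yaw -0.0412 j [ 0.43  0.26 -0.48  0.82 -0.    2.04] F [ 2.9 -1.4 -1.8] gap 0.011
shift tool cm [-0.05 -0.02  0.03]
turn 3.1454 -> j6 change?
turn 0.0038 -> j6 change?
turn -3.1378 -> j6 change?
[[ 0.    0.    0.  ]
 [ 0.1   0.08  1.61]
 [ 0.19  0.23  1.6 ]
 [ 0.29  0.38  1.57]
 [ 0.38  0.53  1.53]
 [ 0.48  0.67  1.47]
 [ 0.57  0.81  1.4 ]
 [ 0.66  0.93  1.32]
 [ 0.76  1.06  1.22]
 [ 0.86  1.17  1.12]
 [ 0.95  1.27  1.  ]
 [ 1.04  1.36  0.88]
 [ 1.14  1.43  0.74]
 [ 1.24  1.5   0.6 ]
 [ 1.33  1.55  0.46]
 [ 1.42  1.58  0.31]
 [ 1.52  1.61  0.16]
 [ 1.62  1.61  0.01]
 [ 1.71  1.61 -0.15]
 [ 1.8   1.59 -0.3 ]
 [ 1.9   1.55 -0.45]]
```

Emit:
{"api": "servo_tool", "payload": {
  "moves": [
    [-1.61,0.08,0,0,1],
    [-1.6,0.23,0,0,1],
    [-1.57,0.38,0,0,1],
    [-1.53,0.53,0,0,1],
    [-1.47,0.67,0,0,1],
    [-1.4,0.81,0,0,1],
    [-1.32,0.93,0,0,1],
    [-1.22,1.06,0,0,1],
    [-1.12,1.17,0,0,1],
    [-1.0,1.27,0,0,1]
  ]
}}

```text
clock: 7.95
tcp_pos: [0.4642, 0.2642, 0.1945]
orientation: [-0.488, -0.507, -0.491, 0.513]
wrist_force: [-7.7, -4.4, 6.3]
finger_gap: 0.0108
```

Emit:
{"api": "servo_tool", "payload": {
  "moves": [
    [-0.88,1.36,0,0,1],
    [-0.74,1.43,0,0,1],
    [-0.6,1.5,0,0,1],
    [-0.46,1.55,0,0,1],
    [-0.31,1.58,0,0,1],
    [-0.16,1.61,0,0,1],
    [-0.01,1.61,0,0,1],
    [0.15,1.61,0,0,1],
    [0.3,1.59,0,0,1],
    [0.45,1.55,0,0,1]
  ]
}}

```text
clock: 9.2
tcp_pos: [0.6213, 0.2565, 0.2172]
orientation: [-0.49, -0.509, -0.489, 0.512]
wrist_force: [-2.3, -6.8, -3.1]
finger_gap: 0.0108
```

Run:
```python
from fit import *
goto([.622,.258,.3],-.045)
for n in("top","scene"):
    p=optics.read_camera(n); cv2.imwrite(f"pics/lid_{n}.png",p["pixels"])
```

```text
clock 9.2 tcp [0.6213 0.2565 0.2172] toolx [-0.002 -0.004 -1.   ] ty yaw -0.0427 j [ 0.27  0.52  0.32  1.38 -0.    1.89] F [-2.3 -6.8 -3.1] gap 0.0108
shift tool cm [-8.28  0.04 -0.12]
turn 3.1439 -> j6 change?
turn 0.0023 -> j6 change?
turn -3.1393 -> j6 change?
```

View pics/lid_scene.png

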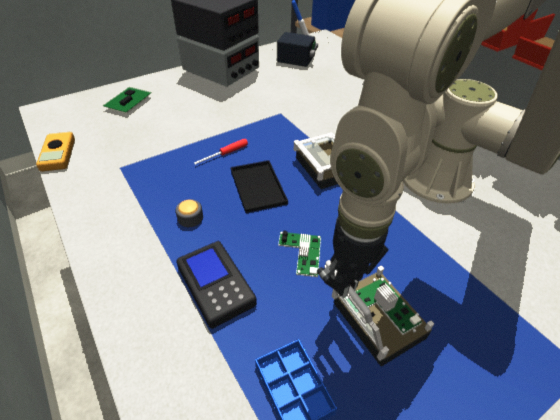

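Emit:
{"api": "servo_tool", "payload": {
  "moves": [
    [0,0,0,0,0],
    [0,0,0,0,0],
    [0,0,0,0,0],
    [0,0,0,0,0],
    [-2,0,0,0,0],
    [-3,0,0,0,0],
    [-3,0,0,0,0],
    [0,-5,0,0,0],
    [0,-5,0,0,0],
    [0,-5,0,0,0]
  ]
}}

```text
clock: 10.55
tcp_pos: [0.4702, 0.2653, 0.2974]
orientation: [0.49, 0.51, 0.49, -0.51]
wrist_force: [0.2, 0.6, 0.2]
finger_gap: 0.0428
```

Emit:
{"api": "servo_tool", "payload": {
  "moves": [
    [0,-5,0,0,0],
    [0,-5,0,0,0],
    [0,0,-5,0,0],
    [0,0,-5,0,0],
    [0,0,0,0,0],
    [0,0,0,0,0],
    [0,0,0,0,0],
    [0,0,0,0,0],
    [0,0,0,0,0],
    [0,0,0,0,0]
  ]
}}

```text
clock: 11.8
tcp_pos: [0.3762, 0.3689, 0.2974]
orientation: [0.489, 0.51, 0.489, -0.51]
wrist_force: [-0.0, -0.4, 0.3]
finger_gap: 0.043
```

Run:
```python
from fit import *
goto([.482,.248,.1],-.045)
for n in("top","scene"):
    p=optics.read_camera(n); cv2.imwrite(f"pics/lid2_{n}.png",p["pixels"])
    for r in models.pinpoint("board_jig_sink",p)[:2]: print(n,r["conf"],r["location"],onz(p,r["location"],.07))
    if n=="top": cv2.imwrite("pics/lid2_c.png",cv2.resize(p["pixels"][170:280,80:190],None,fx=5,fy=5,interpolation=2))
    else: cv2.imwrite("pics/lid2_s.png",cv2.resize(p["pixels"][250:370,320:450],None,fx=4.8,fy=4.8,interpolation=2))
```

```text
clock 11.8 tcp [0.3762 0.3689 0.2974] toolx [ 0.  0. -1.] ty yaw -0.0416 j [0.62 0.21 0.07 1.43 0.   2.24] F [-0.  -0.4  0.3] gap 0.043
shift tool cm [19.74 11.07 11.64]
turn 3.145 -> j6 change?
turn 0.0034 -> j6 change?
turn -3.1382 -> j6 change?
top 0.92 [132.1, 229.2] [0.4897572  0.25988656 0.07      ]
```

View pics/lid2_top.png

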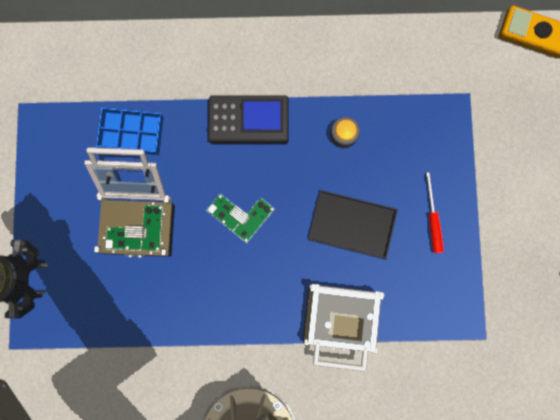

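View pics/lid2_c.png

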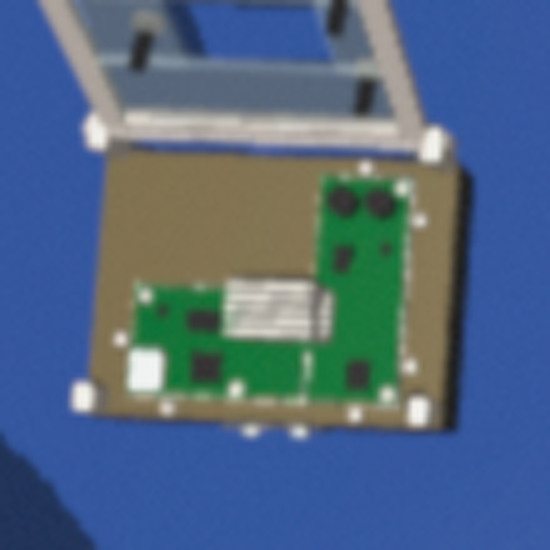

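View pics/lid2_s.png

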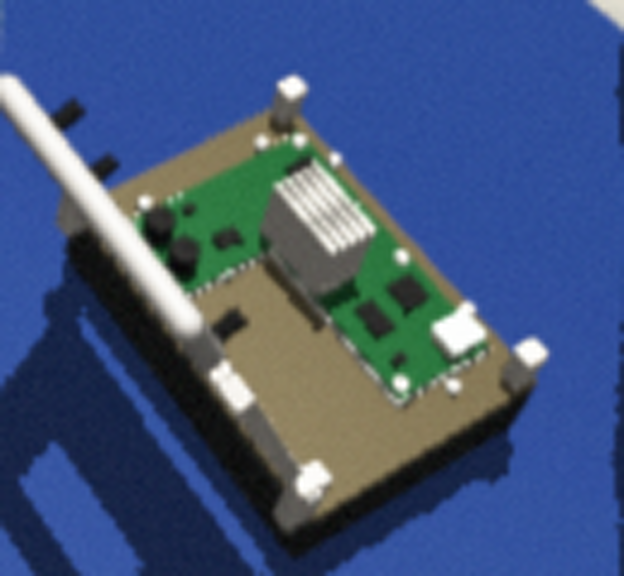

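Run:
```python
from fit import *
np.set_printoptions(precision=4,suppress=True)
T=optics.read_camera("top");S=optics.read_camera("scene")
z=.051
X=np.array([[-.041,-.054,z],[-.041,.076,z],[.013,.076,z],[.069,-.054,z],[.069,-.009,z]])
tp=cr([(400,403),(132,393),(140,283),(410,185),(322,178)],5,(80,170))
q,m,r=fit([(T,tp,X)],[.48,.25,0]);print(q,m,r)
sp=cr([(487,348),(402,405)],4.8,(320,250));print(fit([(S,sp,X[1:3])],[.48,.25,0]))
goto([q[0],q[1],.057],q[2])
```

```text
[ 0.4822  0.2503 -0.0622] 1.2424587606105888 0.7453993615687282
(array([ 0.4872,  0.2563, -0.0141]), np.float64(0.392819126100278), np.float64(0.37423830328281404))
clock 12.1 tcp [0.3761 0.3692 0.2973] toolx [ 0.  0. -1.] ty yaw -0.041 j [0.62 0.21 0.07 1.43 0.   2.24] F [-0.2  0.5 -0.2] gap 0.0428
shift tool cm [24.03 11.09 11.45]
turn 3.1629 -> j6 change?
turn 0.0213 -> j6 change?
turn -3.1203 -> j6 change?
```

Emit:
{"api": "servo_tool", "payload": {
  "moves": [
    [0,3.7,3.85,0,0],
    [0,3.7,3.85,0,0],
    [0,3.7,3.85,0.01,0],
    [4,0,0,0,0],
    [4,0,0,0,0],
    [4,0,0,0,0],
    [4,0,0,0,0],
    [3,0,0,0,0],
    [0,0,0,0,0],
    [0,0,0,0,0]
  ]
}}

```text
clock: 13.35
tcp_pos: [0.483, 0.2495, 0.1085]
orientation: [0.487, 0.513, 0.487, -0.512]
wrist_force: [0.5, -0.4, -0.4]
finger_gap: 0.043
```

Run:
```python
from fit import *
goto([.4822,.2503,.057],-.052)
for n in("top","scene"):
    p=optics.read_camera(n)
    if n=="top": cv2.imwrite("pics/g_c.png",cv2.resize(p["pixels"][170:280,80:190],None,fx=5,fy=5,interpolation=2))
    else: cv2.imwrite("pics/g_s.png",cv2.resize(p["pixels"][240:360,320:450],None,fx=4.8,fy=4.8,interpolation=2))
```

```text
clock 13.35 tcp [0.483  0.2495 0.1085] toolx [ 0.001  0.001 -1.   ] ty yaw -0.051 j [ 0.33  0.32 -0.26  0.99  0.    1.95] F [ 0.5 -0.4 -0.4] gap 0.043
shift tool cm [ 5.15 -0.09 -0.07]
turn 3.1426 -> j6 change?
turn 0.001 -> j6 change?
turn -3.1406 -> j6 change?
```

View pics/g_c.png

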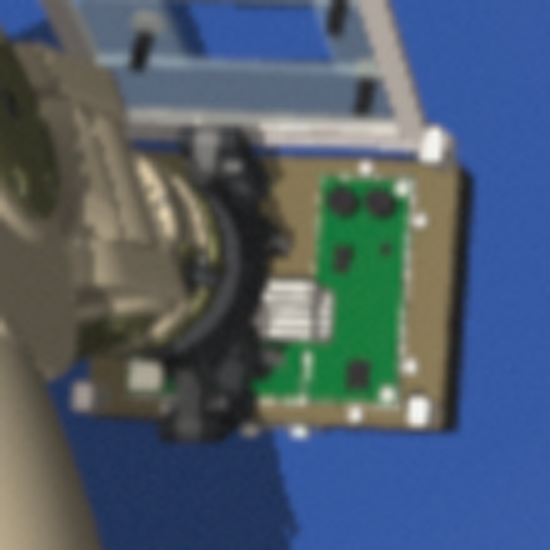

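View pics/g_s.png

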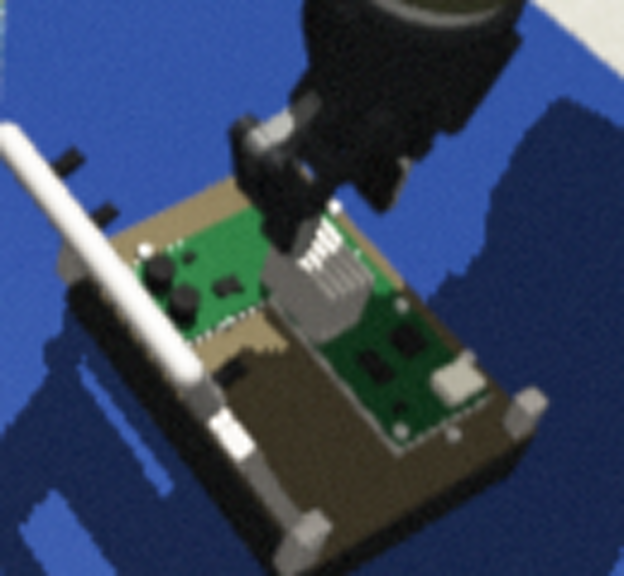

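Emit:
{"api": "servo_tool", "payload": {
  "moves": [
    [2,0,0,0,0],
    [1.5,0,0,0,0],
    [1.0,0,0,0,0],
    [0.6,0,0,0,0],
    [0,0,0,0,0],
    [0,0,0,0,0.2],
    [0,0,0,0,1],
    [0,0,0,0,1],
    [0,0,0,0,1],
    [0,0,0,0,1]
  ],
  "grip_force": 60
}}

```text
clock: 14.7
tcp_pos: [0.4828, 0.2494, 0.0569]
orientation: [0.487, 0.513, 0.487, -0.512]
wrist_force: [0.1, -0.5, 5.4]
finger_gap: 0.023
```

Emit:
{"api": "servo_tool", "payload": {
  "moves": [
    [0,0,0,0,1],
    [-0.4,0,0,0,1],
    [-0.6,0,0,0,1],
    [-1,0,0,0,1],
    [-2,0,0,0,1],
    [-3,0,0,0,1],
    [-4,0,0,0,1],
    [-3,0,0,0,1],
    [0,0,0,0,1],
    [0,0,0,0,1]
  ]
}}

```text
clock: 15.95
tcp_pos: [0.4817, 0.249, 0.1954]
orientation: [-0.487, -0.512, -0.487, 0.513]
wrist_force: [0.8, -0.6, -2.9]
finger_gap: 0.023
```

Run:
```python
from fit import *
y=-.263; c,s=np.cos(y),np.sin(y)
t=np.array([.4965,-.2668]); A=t+np.array([c*-.016+s*.037,s*-.016-c*.037])
B=t*2-A; print("A",A,"B",B)
goto([A[0],A[1],.12],y)
for n in("top","scene"):
    p=optics.read_camera(n)
    cv2.imwrite(f"pics/up_{n}.png",p["pixels"])
```

```text
A [ 0.47143096 -0.29836808] B [ 0.52156904 -0.23523192]
clock 15.95 tcp [0.4817 0.249  0.1954] toolx [-0.001 -0.    -1.   ] ty yaw -0.051 j [ 0.33  0.26 -0.11  1.2   0.    1.95] F [ 0.8 -0.6 -2.9] gap 0.023
shift tool cm [ 7.56  1.77 54.72]
turn 3.3536 -> j6 change?
turn 0.212 -> j6 change?
turn -2.9296 -> j6 change?
```

View pics/up_scene.png

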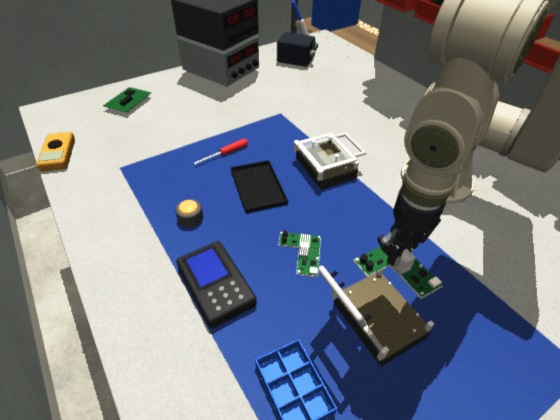

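Emit:
{"api": "servo_tool", "payload": {
  "moves": [
    [0,0,3,0,1],
    [0,0,5,0,1],
    [0,0,5,0,1],
    [0,0,5,0,1],
    [0,0,5,0,1],
    [0,0,5,0,1],
    [0,0,5,0,1],
    [0,0,5,0,1],
    [0,0,5,0,1],
    [0,0,5,0,1]
  ]
}}

```text
clock: 17.3
tcp_pos: [0.4568, -0.2313, 0.1949]
orientation: [-0.486, -0.513, -0.488, 0.513]
wrist_force: [1.0, -0.7, -1.8]
finger_gap: 0.0232
```

Emit:
{"api": "servo_tool", "payload": {
  "moves": [
    [0,0.7,4,0,1],
    [0,0.7,2.7,0,1],
    [0,0.4,0,0.1,1],
    [0,0,0,0.112,1],
    [2,0,0,0,1],
    [2,0,0,0,1],
    [2,0,0,0,1],
    [1,0,0,0,1],
    [0,0,0,0,1],
    [0,0,0,0,1]
  ]
}}

```text
clock: 18.55
tcp_pos: [0.4726, -0.2982, 0.1267]
orientation: [0.43, 0.561, 0.43, -0.561]
wrist_force: [1.0, 0.5, -3.2]
finger_gap: 0.023
```

Run:
```python
from fit import *
goto([.4714,-.2984,.12],-.263)
for n in("top","scene"):
    p=optics.read_camera(n)
    if n=="top": cv2.imwrite("pics/h_t.png",cv2.resize(p["pixels"][160:300,280:440],None,fx=5,fy=5,interpolation=2)[:,:800])
    else: cv2.imwrite("pics/h_s.png",cv2.resize(p["pixels"][120:240,200:330],None,fx=4.8,fy=4.8,interpolation=2))
```

```text
clock 18.55 tcp [ 0.4726 -0.2982  0.1267] toolx [ 0.001 -0.    -1.   ] ty yaw -0.263 j [-0.71  0.33 -0.19  1.05  0.    1.13] F [ 1.   0.5 -3.2] gap 0.023
shift tool cm [ 0.67 -0.11  0.05]
turn 3.1416 -> j6 change?
turn -0.0 -> j6 change?
turn -3.1416 -> j6 change?
```

View pics/h_t.png

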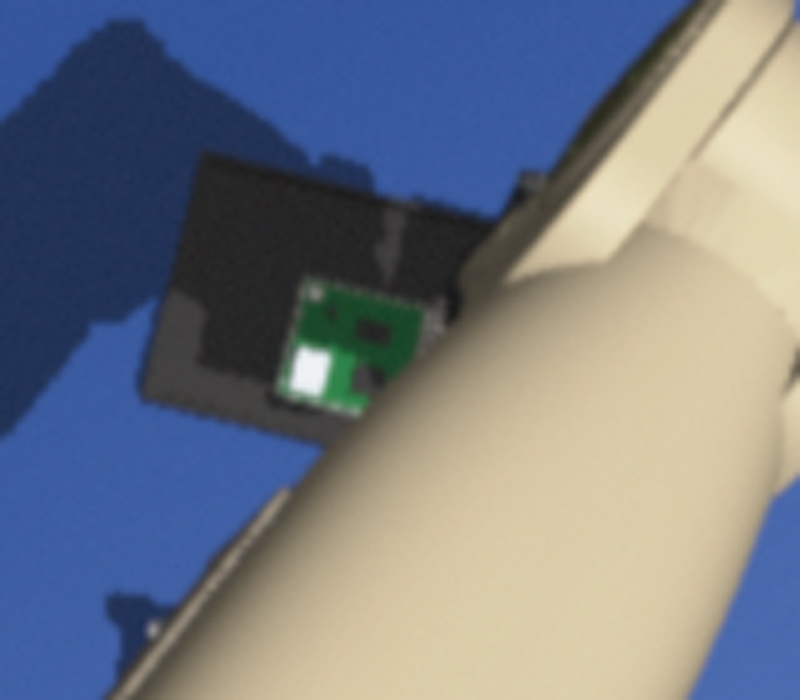

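View pics/h_s.png

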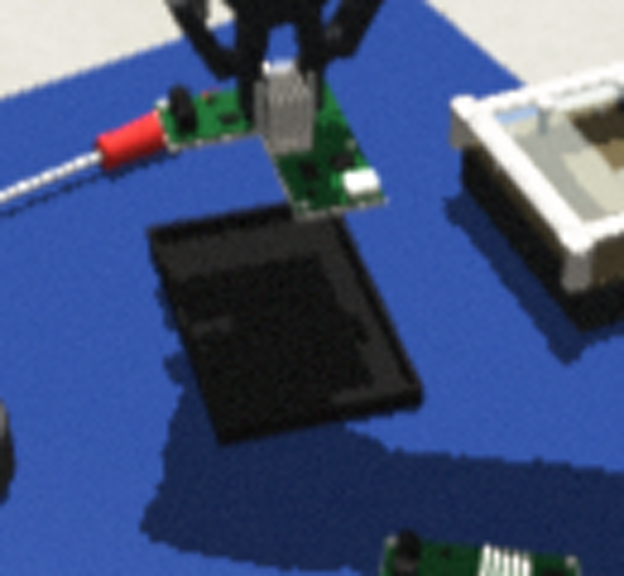

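Run:
```python
from fit import *
np.set_printoptions(precision=4,suppress=True)
T=optics.read_camera("top");S=optics.read_camera("scene")
z=.1208
X=np.array([[-.041,.076,z],[.013,.076,z],[.069,-.054,z],[.069,-.009,z]])
tp=cr([(279,399),(304,282)],5,(280,160))
sp=cr([(386,202),(298,216),(160,105),(168,148)],4.8,(200,120))
print("top",fit([(T,tp,X[:2])],[.47,-.3,-.26]))
print("scene",fit([(S,sp,X)],[.47,-.3,-.26]), fit([(S,sp[:2],X[:2])],[.47,-.3,-.26]))
g=tool()[0]["tcp_pos"]; print(g)
# residual assuming board at tcp, yaw -.263
q=[g[0],g[1],-.263]
c,s=np.cos(q[2]),np.sin(q[2]); W=np.c_[q[0]+c*X[:,0]-s*X[:,1],q[1]+s*X[:,0]+c*X[:,1],X[:,2]]
print(tp-proj(T,W[:2])); print(sp-proj(S,W))
# edges of sink/visible for check
for n,p in(("T",T),("S",S)):
    for r in models.pinpoint("board_jig_sink",p)[:2]: print(n,r["conf"],r["location"],onz(p,r["location"],z+.019))
```

```text
top (array([ 0.4731, -0.2955, -0.2438]), np.float64(0.06391587782789543), np.float64(0.04606875519703524))
scene (array([ 0.4737, -0.2872, -0.2911]), np.float64(0.7512266441821396), np.float64(0.4292647301633275)) (array([ 0.4723, -0.2881, -0.3016]), np.float64(0.21213589691114976), np.float64(0.1619048173317672))
[ 0.4727 -0.2983  0.127 ]
[[-1.0521  0.6093]
 [-1.4657  0.3723]]
[[1.046  2.5049]
 [1.157  1.9171]
 [2.58   1.8021]
 [0.7595 1.9763]]
T 0.96 [371.9, 226.5] [ 0.477  -0.2916  0.1398]
S 0.65 [257.6, 139.3] [ 0.4687 -0.3044  0.1398]
```

```bash
cat > trayfit.py <<'E'
from fit import *
def hullfit(p,mask,x0):
    cs,_=cv2.findContours(mask.astype(np.uint8),cv2.RETR_EXTERNAL,cv2.CHAIN_APPROX_NONE)
    c=max(cs,key=cv2.contourArea)[:,0].astype(np.float32)
    m=c.mean(0); 
    a,b=.064,.0985
    L=np.array([[x,y,z] for x in(-a,a) for y in(-b,b) for z in(0,.015)])
    def f(q):
        co,s=np.cos(q[2]),np.sin(q[2]); W=np.c_[q[0]+co*L[:,0]-s*L[:,1],q[1]+s*L[:,0]+co*L[:,1],L[:,2]]
        h=cv2.convexHull((proj(p,W)).astype(np.float32))
        # contour pixels lie half a pixel inside
        return np.array([cv2.pointPolygonTest(h,(float(u),float(v)),True)-.5 for u,v in c])
    r=least_squares(f,x0,loss="soft_l1",f_scale=.5,diff_step=1e-3); return r.x,np.median(np.abs(f(r.x))),f(r.x).mean(),c
E
python3 - <<'E'
from trayfit import *
np.set_printoptions(precision=4,suppress=True)
for n,s0 in(("top",(352,224)),("scene",(258,186))):
    p=optics.read_camera(n); im=cv2.imread(f"pics/{n}0.png").astype(int)
    m=((im[:,:,0]-im[:,:,2])<35)&(im.sum(2)<260 if n=="top" else im.sum(2)<150)
    k,lab=cv2.connectedComponents(m.astype(np.uint8)); mm=lab==lab[s0[1],s0[0]]
    print(n,mm.sum(),*hullfit(p,mm,[.497,-.265,-.265])[:3])
    v=im.astype(np.uint8).copy(); v[mm]=(0,0,255); cv2.imwrite(f"pics/m_{n}.png",cv2.resize(v[s0[1]-60:s0[1]+60,s0[0]-60:s0[0]+60],None,fx=5,fy=5))
E
```

```text
top 4096 [ 0.4973 -0.2666 -0.2704] 0.3762420891859394 0.39777613514215865
scene 1978 [ 0.4962 -0.2626 -0.274 ] 0.32094750356290846 0.3219074255154565
```

View pics/m_top.png

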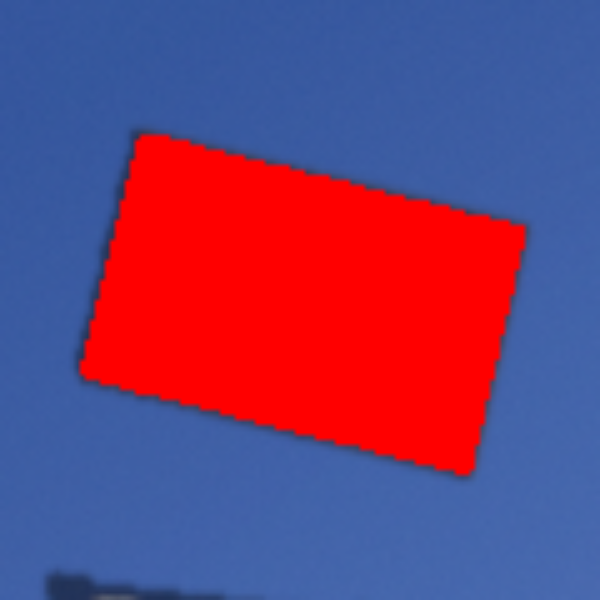

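View pics/m_scene.png

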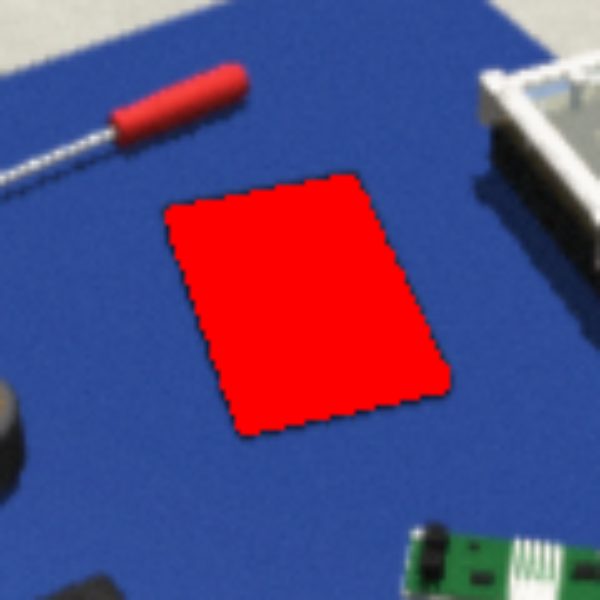

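Run:
```python
from fit import *
goto([.4711,-.3020,.036],-.265)
```

```text
clock 18.95 tcp [ 0.4724 -0.2981  0.1266] toolx [ 0. -0. -1.] ty yaw -0.2631 j [-0.71  0.33 -0.19  1.05  0.    1.13] F [ 0.3  0.3 -2.4] gap 0.0233
shift tool cm [ 9.06 -0.03  0.41]
turn 3.1435 -> j6 change?
turn 0.0019 -> j6 change?
turn -3.1396 -> j6 change?
```

Emit:
{"api": "servo_tool", "payload": {
  "moves": [
    [0,0,0.4,0,1],
    [1.5,0,0,0,1],
    [2,0,0,0,1],
    [2,0,0,0,1],
    [2,0,0,0,1],
    [1,0,0,0,1],
    [0.5,0,0,0,1],
    [0,0,0,0,1],
    [0,0,0,0,1],
    [0,0,0,0,1]
  ]
}}

```text
clock: 20.2
tcp_pos: [0.4717, -0.3022, 0.0369]
orientation: [0.431, 0.561, 0.43, -0.561]
wrist_force: [-0.6, -0.5, -1.9]
finger_gap: 0.0232
```

Run:
```python
from fit import *
goto([.4711,-.3020,.036],-.265)
for n in("top","scene"):
    p=optics.read_camera(n)
    if n=="top": cv2.imwrite("pics/i_t.png",cv2.resize(p["pixels"][160:300,280:440],None,fx=5,fy=5,interpolation=2)[:,:800])
    else: cv2.imwrite("pics/i_s.png",cv2.resize(p["pixels"][145:235,210:310],None,fx=6.5,fy=6.5,interpolation=2))
```

```text
clock 20.2 tcp [ 0.4717 -0.3022  0.0369] toolx [ 0.001 -0.001 -1.   ] ty yaw -0.263 j [-0.71  0.42 -0.31  0.85  0.    1.12] F [-0.6 -0.5 -1.9] gap 0.0232
shift tool cm [ 0.09 -0.06 -0.  ]
turn 3.1436 -> j6 change?
turn 0.002 -> j6 change?
turn -3.1396 -> j6 change?
```

View pics/i_t.png

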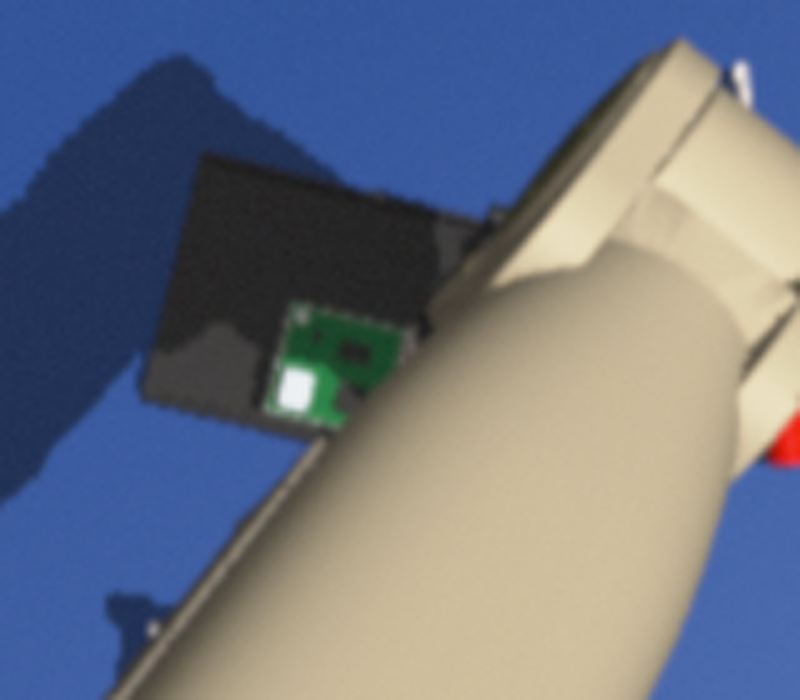

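View pics/i_s.png

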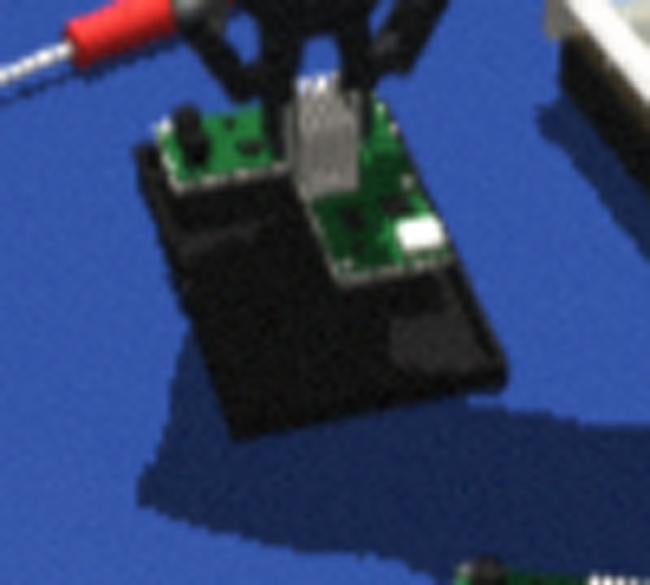

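```bash
cat > rel.py <<'E'
from trayfit import *
np.set_printoptions(precision=4,suppress=True)
TR={"top":np.array([.4973,-.2661,-.2700]),"scene":np.array([.4962,-.2626,-.274])}
def rel(n,q):
    t=TR[n]; c,s=np.cos(t[2]),np.sin(t[2]); d=q[:2]-t[:2]
    return np.array([c*d[0]+s*d[1],-s*d[0]+c*d[1]])*1000,q[2]-t[2]
E
python3 - <<'E'
from rel import *
T=optics.read_camera("top");S=optics.read_camera("scene")
z=.031
X=np.array([[-.041,.076,z],[.013,.076,z],[.069,-.054,z],[.069,-.009,z]])
tp=cr([(265,413),(288,302)],5,(280,160))
sp=cr([(455,263),(343,284),(160,125),(178,190)],6.5,(210,145))
for n,p,o,XX in(("top",T,tp,X[:2]),("scene",S,sp,X)):
    q,m,r=fit([(p,o,XX)],[.47,-.3,-.26]); print(n,q,m,rel(n,q))
    f=lambda v:(proj(p,np.c_[v[0]+np.cos(-.263)*XX[:,0]-np.sin(-.263)*XX[:,1],v[1]+np.sin(-.263)*XX[:,0]+np.cos(-.263)*XX[:,1],XX[:,2]])-o).ravel()
    v=least_squares(f,[.47,-.3]).x; print("  yawfixed",v,rel(n,np.r_[v,-.263]))
E
```

```text
top [ 0.4743 -0.2984 -0.237 ] 0.26134115411483094 (array([-13.5733, -37.2535]), np.float64(0.0329668268877952))
  yawfixed [ 0.4723 -0.2983] (array([-15.5394, -37.6598]), np.float64(0.007000000000000006))
scene [ 0.4724 -0.2892 -0.2873] 0.5320505081745921 (array([-15.7342, -32.0817]), np.float64(-0.013250173800546716))
  yawfixed [ 0.4727 -0.29  ] (array([-15.1788, -32.7033]), np.float64(0.01100000000000001))
```

Emit:
{"api": "servo_tool", "payload": {
  "moves": [
    [0.6,0,0,0.008,1],
    [0.6,0,0,0,1],
    [0.4,0,0,0,1],
    [0.2,0,0,0,1],
    [0.1,0,0,0,1],
    [0,0,0,0,1],
    [0,0,0,0,1],
    [0,0,0,0,1],
    [0,0,0,0,1],
    [0,0,0,0,1]
  ]
}}

```text
clock: 21.65
tcp_pos: [0.4713, -0.3018, 0.0173]
orientation: [0.428, 0.563, 0.428, -0.563]
wrist_force: [0.6, 0.1, -3.4]
finger_gap: 0.0232
```

Run:
```python
from fit import *
goto([.4711,-.3020,.0149],-.27)
for n in("top","scene"):
    p=optics.read_camera(n)
    if n=="top": cv2.imwrite("pics/j_t.png",cv2.resize(p["pixels"][180:270,300:400],None,fx=6,fy=6,interpolation=2)[:,:800])
    else: cv2.imwrite("pics/j_s.png",cv2.resize(p["pixels"][145:235,210:310],None,fx=6.5,fy=6.5,interpolation=2))
```

```text
clock 21.65 tcp [ 0.4713 -0.3018  0.0173] toolx [ 0.  0. -1.] ty yaw -0.271 j [-0.71  0.44 -0.33  0.8   0.    1.13] F [ 0.6  0.1 -3.4] gap 0.0232
shift tool cm [ 0.24 -0.02  0.02]
turn 3.1406 -> j6 change?
turn -0.001 -> j6 change?
turn -3.1426 -> j6 change?
```

View pics/j_s.png

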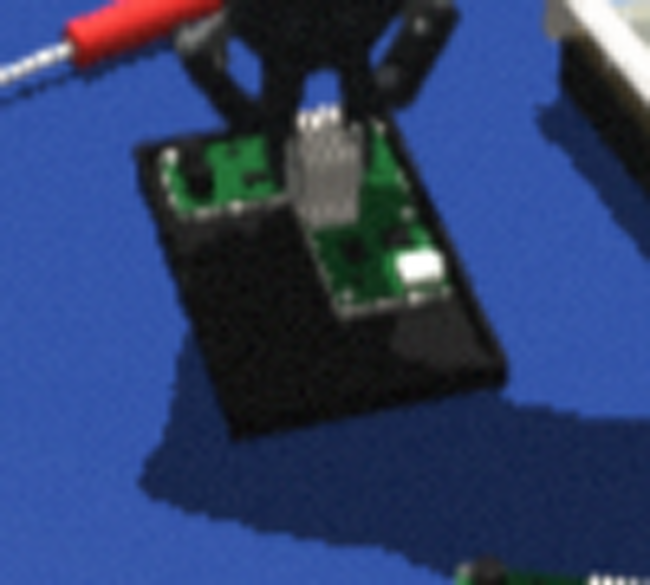

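View pics/j_t.png

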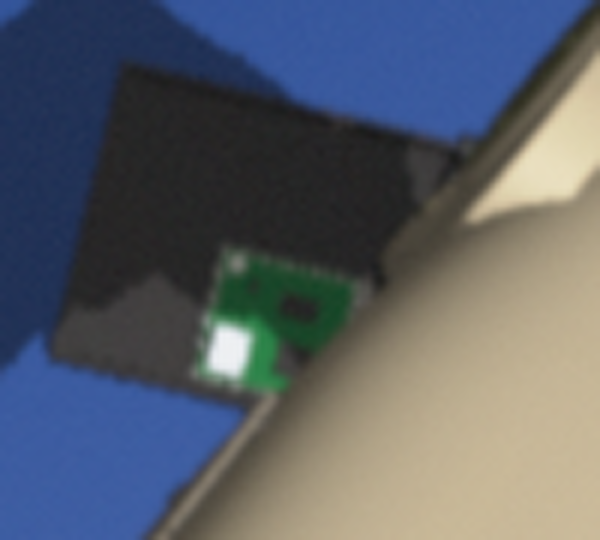

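Emit:
{"api": "servo_tool", "payload": {
  "moves": [
    [0.1,0,0,0,1],
    [0.1,0,0,0,1],
    [0.05,0,0,0,1],
    [0.05,0,0,0,1],
    [0,0,0,0,1],
    [0,0,0,0,1],
    [0,0,0,0,1],
    [0,0,0,0,1],
    [0,0,0,0,1],
    [0,0,0,0,1]
  ]
}}

```text
clock: 23.0
tcp_pos: [0.4713, -0.3018, 0.015]
orientation: [0.428, 0.563, 0.428, -0.563]
wrist_force: [-1.2, 1.4, 4.7]
finger_gap: 0.0233
```

Run:
```python
from fit import *
goto([.4711,-.3020,.0149],-.27)
```

```text
clock 23.0 tcp [ 0.4713 -0.3018  0.015 ] toolx [ 0. -0. -1.] ty yaw -0.271 j [-0.71  0.44 -0.33  0.8   0.    1.13] F [-1.2  1.4  4.7] gap 0.0233
shift tool cm [ 0.01 -0.01  0.02]
turn 3.1406 -> j6 change?
turn -0.001 -> j6 change?
turn -3.1426 -> j6 change?
```

Emit:
{"api": "servo_tool", "payload": {
  "moves": [
    [0,0,0,0,0.15],
    [0,0,0,0,0.15],
    [0,0,0,0,0.15],
    [-0.5,0,0,0,0.15],
    [-1,0,0,0,0.15],
    [-2,0,0,0,0.15],
    [-4,0,0,0,0.15],
    [-5,0,0,0,0],
    [-5,0,0,0,0],
    [0,0,0,0,0]
  ]
}}

```text
clock: 24.25
tcp_pos: [0.4736, -0.3038, 0.195]
orientation: [0.431, 0.564, 0.424, -0.562]
wrist_force: [0.6, 0.1, -0.1]
finger_gap: 0.0426
```

Run:
```python
from fit import *
goto([.5222,.0094,.19],-.695)
```

```text
clock 24.25 tcp [ 0.4736 -0.3038  0.195 ] toolx [ 0.008 -0.006 -1.   ] ty yaw -0.2709 j [-0.71  0.29 -0.07  1.2   0.    1.13] F [ 0.6  0.1 -0.1] gap 0.0426
shift tool cm [  0.33  -3.71 -31.48]
turn 3.5657 -> j6 change?
turn 0.4241 -> j6 change?
turn -2.7175 -> j6 change?
```

Emit:
{"api": "servo_tool", "payload": {
  "moves": [
    [0,0,0,-0.18,0],
    [0,0,0,-0.18,0],
    [0,0,0,-0.18,0],
    [0,0,0,-0.18,0],
    [0,0,0,-0.18,0],
    [0,0,0,-0.18,0],
    [0,0,0,-0.18,0],
    [0,0,0,-0.18,0],
    [0,0,0,-0.18,0],
    [0,0,0,-0.18,0]
  ]
}}

```text
clock: 25.5
tcp_pos: [0.4709, -0.3015, 0.1887]
orientation: [0.707, 0.013, 0.707, -0.012]
wrist_force: [0.4, 0.2, -0.7]
finger_gap: 0.0429
```

Emit:
{"api": "servo_tool", "payload": {
  "moves": [
    [0,0,0,-0.18,0],
    [0,0,0,-0.18,0],
    [0,0,0,-0.18,0],
    [0,0,0,-0.18,0],
    [0,0,0,-0.18,0],
    [0,3.3,5.2,0,0],
    [0,3.3,5.2,0,0],
    [0,3.3,5.2,0,0],
    [0,3.3,5.2,0,0],
    [0,3.3,5.2,0,0]
  ]
}}

```text
clock: 26.75
tcp_pos: [0.5161, 0.0047, 0.189]
orientation: [0.643, -0.294, 0.643, 0.294]
wrist_force: [1.0, -0.3, 0.6]
finger_gap: 0.0426
```

Run:
```python
from rel import *
goto([.5222,.0094,.1],-.695)
for n in("top","scene"):
    p=optics.read_camera(n)
    cv2.imwrite(f"pics/k_{n}.png",p["pixels"])
    if n=="top": cv2.imwrite("pics/k_t.png",cv2.resize(p["pixels"][180:270,300:400],None,fx=7,fy=7,interpolation=2)[:,:800])
    else: cv2.imwrite("pics/k_s.png",cv2.resize(p["pixels"][145:235,210:310],None,fx=7,fy=7,interpolation=2))
```

```text
clock 26.75 tcp [0.5161 0.0047 0.189 ] toolx [-0.  0. -1.] ty yaw 2.4287 j [-0.15  0.22 -0.19  1.17  0.   -1.  ] F [ 1.  -0.3  0.6] gap 0.0426
shift tool cm [ 8.9  -0.16  0.75]
turn 6.2653 -> j6 change?
turn 3.1237 -> j6 change?
turn -0.0179 -> j6 change?
```

View pics/k_t.png

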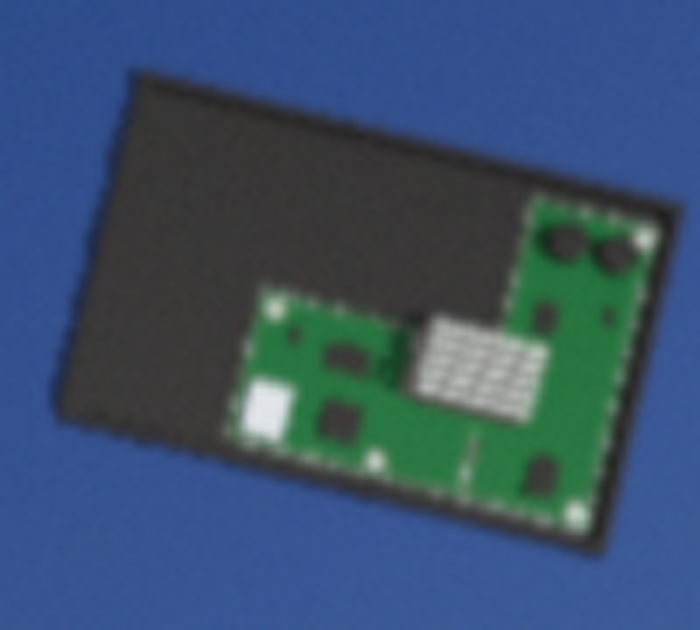

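View pics/k_scene.png

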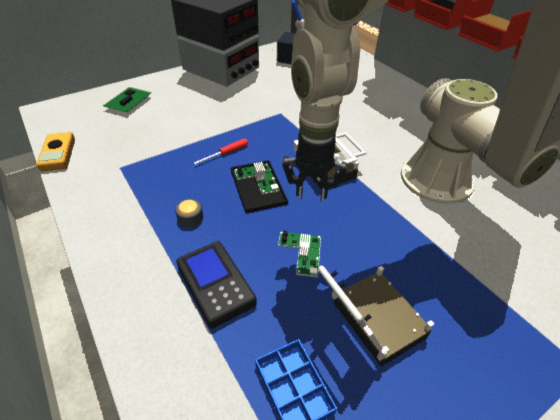

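View pics/k_s.png

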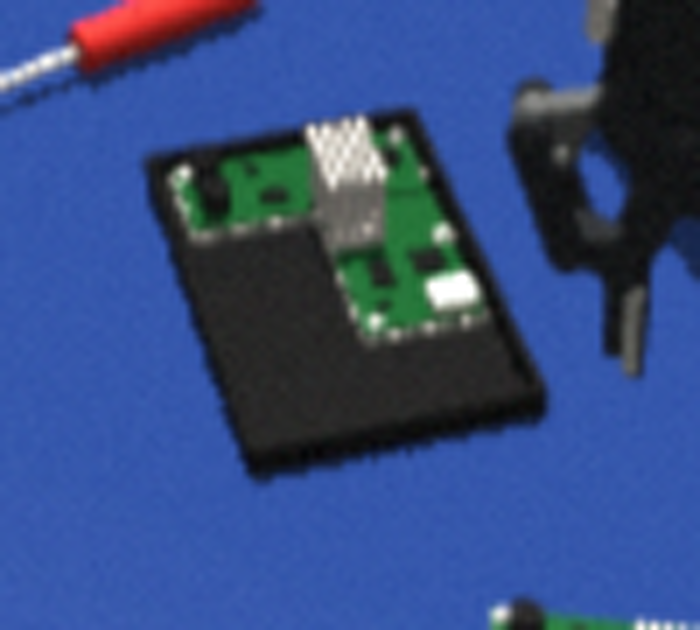

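Run:
```python
from rel import *
T=optics.read_camera("top")
z=.009
X=np.array([[-.041,-.054,z],[-.041,.076,z],[.013,.076,z],[.069,-.054,z],[.069,-.009,z]])
q,m,r=fit([(T,cr([(588,530),(228,437),(253,290),(661,220),(532,197)],7,(300,180)),X)],[.47,-.3,-.27]); print(q,m,r,rel("top",q))
im=T["pixels"].astype(int); mk=((im[:,:,1]-im[:,:,0])>10)
cv2.imwrite("pics/mat.png",cv2.resize(T["pixels"][190:250,200:280],None,fx=9,fy=9,interpolation=2))
# inner rim corners in top crop (visible upper inner edges?) -> overlay of tray model
for n in("top",):
    t=TR[n]; v=cv2.resize(T["pixels"][180:270,300:400],None,fx=7,fy=7,interpolation=2)
    c,s=np.cos(t[2]),np.sin(t[2])
    for a,b,zz,col in((.06,.0945,.015,(0,255,255)),(.064,.0985,.015,(0,0,255)),(.064,.0985,0,(255,0,255)),(.06,.0945,.003,(0,255,0))):
        L=np.array([[a,b],[a,-b],[-a,-b],[-a,b]]); W=np.c_[t[0]+c*L[:,0]-s*L[:,1],t[1]+s*L[:,0]+c*L[:,1],np.full(4,zz)]
        u=((proj(T,W)-[300,180]+.5)*7-.5).astype(int); cv2.polylines(v,[u],True,col,1)
    cv2.imwrite("pics/ov.png",v)
```

```text
[ 0.4731 -0.2994 -0.2643] 1.1774128334268994 0.5354147102799736 (array([-14.4734, -38.5236]), np.float64(0.005710519432272743))
```

View pics/ov.png

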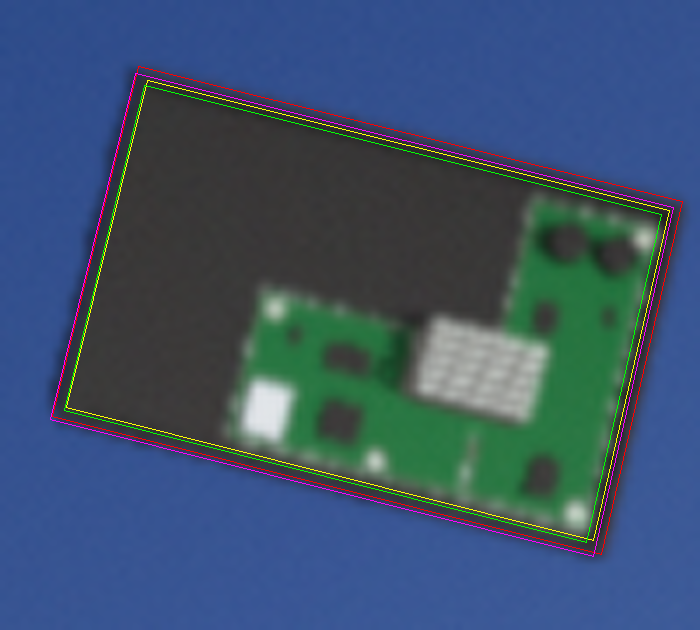

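View pics/mat.png

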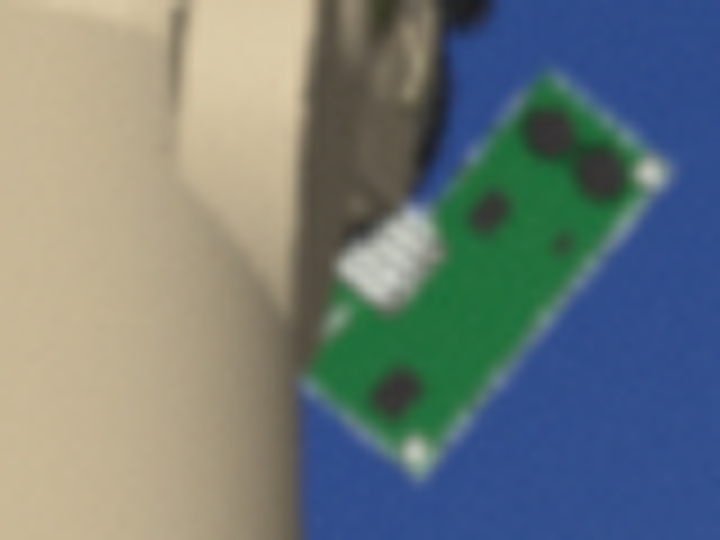

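Run:
```python
from rel import *
T=optics.read_camera("top")
z=.006
X=np.array([[-.041,-.054,z],[.069,-.054,z],[.069,-.009,z]])
q,m,r=fit([(T,cr([(420,482),(674,174),(550,68)],9,(200,190)),X)],[.52,0.01,-.7]); print(q,m,r)
g=[.5222-.0014,.0094-.0015]
goto([*g,.02],-.697)
a=-.269;c,s=np.cos(a),np.sin(a);print("B tcp",np.array([.4713,-.3018])+[c*.0298-s*.073,s*.0298+c*.073])
```

```text
[ 0.5225  0.01   -0.7088] 0.30665040476469585 0.1612981814737919
clock 26.95 tcp [0.516  0.004  0.1889] toolx [-0.001 -0.    -1.   ] ty yaw 2.4323 j [-0.15  0.22 -0.19  1.17 -0.   -1.01] F [ 0.7 -0.6 -0.2] gap 0.0426
shift tool cm [16.89 -0.12  0.62]
turn 6.2709 -> j6 change?
turn 3.1293 -> j6 change?
turn -0.0123 -> j6 change?
B tcp [ 0.5194 -0.2393]
```

Emit:
{"api": "servo_tool", "payload": {
  "moves": [
    [0,-0.1,0.6,-0.009,0],
    [3,0,0,0,0],
    [4,0,0,0,0],
    [4,0,0,0,0],
    [2,0,0,0,0],
    [0,0,0,0,0],
    [0,0,0,0,0],
    [0,0,0,0,0],
    [0,0,0,0,0],
    [0,0,0,0,0]
  ]
}}

```text
clock: 28.2
tcp_pos: [0.5214, 0.0067, 0.0598]
orientation: [0.642, -0.297, 0.641, 0.297]
wrist_force: [-0.6, 0.1, 0.4]
finger_gap: 0.0424
```

Run:
```python
from rel import *
goto([.5208,.0081,.014],-.7)
for n in("top","scene"):
    p=optics.read_camera(n)
    if n=="top": cv2.imwrite("pics/l_t.png",cv2.resize(p["pixels"][180:260,200:290],None,fx=7,fy=7,interpolation=2)[:,:800])
    else: cv2.imwrite("pics/l_s.png",cv2.resize(p["pixels"][200:290,250:350],None,fx=7,fy=7,interpolation=2))
```

```text
clock 28.2 tcp [0.5214 0.0067 0.0598] toolx [ 0.001 -0.    -1.   ] ty yaw 2.4382 j [-0.14  0.33 -0.38  0.86  0.   -1.01] F [-0.6  0.1  0.4] gap 0.0424
shift tool cm [4.58 0.14 0.06]
turn 6.2798 -> j6 change?
turn 3.1382 -> j6 change?
turn -0.0034 -> j6 change?
```

View pics/l_s.png

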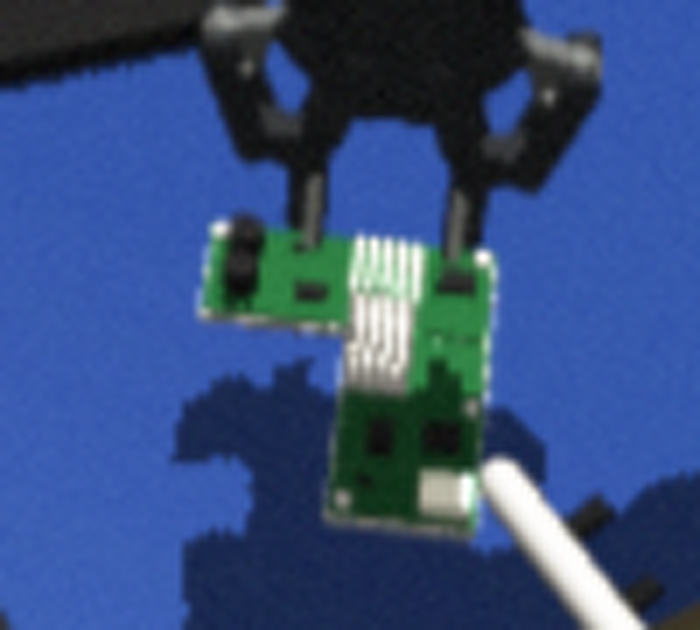

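View pics/l_t.png

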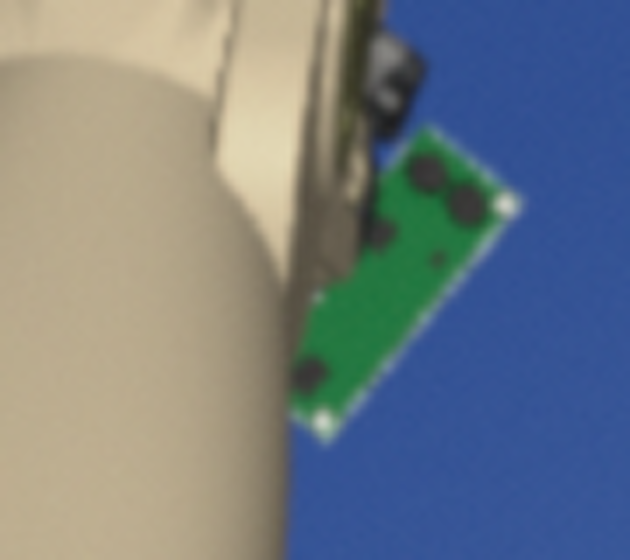

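Emit:
{"api": "servo_tool", "payload": {
  "moves": [
    [1.5,0.1,0,-0.003,0],
    [1.5,0,0,0,0],
    [1.0,0,0,0,0],
    [0.5,0,0,0,0],
    [0,0,0,0,0],
    [0,0,0,0,0.2],
    [0,0,0,0,1],
    [0,0,0,0,1],
    [0,0,0,0,1],
    [0,0,0,0,1]
  ]
}}

```text
clock: 29.55
tcp_pos: [0.521, 0.0072, 0.0149]
orientation: [0.642, -0.298, 0.641, 0.298]
wrist_force: [-0.1, 0.2, 5.5]
finger_gap: 0.0231
```

Emit:
{"api": "servo_tool", "payload": {
  "moves": [
    [0,0,0,0,1],
    [-0.5,0,0,0,1],
    [-1,0,0,0,1],
    [-2,0,0,0,1],
    [-3,0,0,0,1],
    [-4,0,0,0,1],
    [-3,0,0,0,1],
    [-1.5,0,0,0,1],
    [0,0,0,0,1],
    [0,0,0,0,1]
  ]
}}

```text
clock: 30.8
tcp_pos: [0.5194, 0.0074, 0.1629]
orientation: [0.641, -0.298, 0.642, 0.299]
wrist_force: [-0.8, -0.7, -2.4]
finger_gap: 0.0231
```

Run:
```python
from rel import *
goto([.5194,-.2393,.14],-.270)
p=optics.read_camera("scene"); cv2.imwrite("pics/n_s.png",p["pixels"])
```

```text
clock 30.8 tcp [0.5194 0.0074 0.1629] toolx [-0.002  0.    -1.   ] ty yaw 2.441 j [-0.14  0.24 -0.22  1.11  0.   -1.01] F [-0.8 -0.7 -2.4] gap 0.0231
shift tool cm [  2.28 -15.91 -18.86]
turn 5.8526 -> j6 change?
turn 2.711 -> j6 change?
turn -0.4306 -> j6 change?
```

View pics/n_s.png

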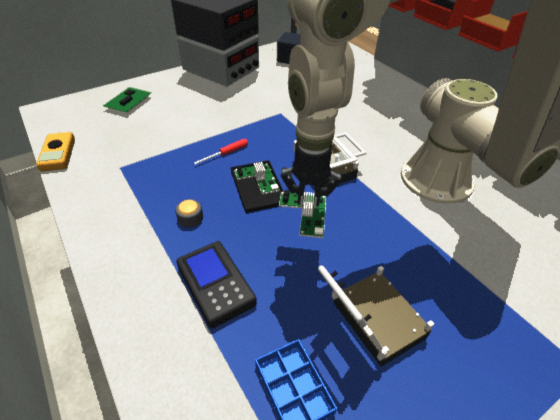

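Emit:
{"api": "servo_tool", "payload": {
  "moves": [
    [0,0,0,0.18,1],
    [0,0,0,0.18,1],
    [0,0,0,0.18,1],
    [0,0,0,0.18,1],
    [0,0,0,0.18,1],
    [0,0,0,0.18,1],
    [0,0,0,0.18,1],
    [0,0,0,0.18,1],
    [0,0,0,0.18,1],
    [0,0,0,0.18,1]
  ]
}}

```text
clock: 32.1
tcp_pos: [0.5194, 0.0074, 0.1628]
orientation: [0.63, 0.319, 0.632, -0.319]
wrist_force: [0.1, 0.5, -0.9]
finger_gap: 0.0228
```

Emit:
{"api": "servo_tool", "payload": {
  "moves": [
    [0,0,0,0.18,1],
    [0,0,0,0.18,1],
    [0,0,0,0.18,1],
    [0,0,0,0.18,1],
    [0,0,0,0.18,1],
    [0,1.3,4.7,0.011,1],
    [0,1.3,4.7,0,1],
    [0,1.3,4.7,0,1],
    [0,1.3,4.7,0,1],
    [0,1.3,4.7,0,1]
  ]
}}

```text
clock: 33.35
tcp_pos: [0.52, -0.2377, 0.1627]
orientation: [-0.427, -0.563, -0.429, 0.563]
wrist_force: [0.1, 0.2, -2.9]
finger_gap: 0.0232
```

Run:
```python
from rel import *
goto([.5194,-.2393,.07],-.270)
```

```text
clock 33.35 tcp [ 0.52   -0.2377  0.1627] toolx [-0.002  0.002 -1.   ] ty yaw -0.27 j [-0.57  0.34 -0.09  1.15  0.    1.27] F [ 0.1  0.2 -2.9] gap 0.0232
shift tool cm [9.27 0.   0.18]
turn 3.1416 -> j6 change?
turn 0.0 -> j6 change?
turn -3.1416 -> j6 change?
```

Emit:
{"api": "servo_tool", "payload": {
  "moves": [
    [2,0,0.1,0,1],
    [2.5,0,0,0,1],
    [2.5,0,0,0,1],
    [1.5,0,0,0,1],
    [0.5,0,0,0,1],
    [0,0,0,0,1],
    [0,0,0,0,1],
    [0,0,0,0,1],
    [0,0,0,0,1],
    [0,0,0,0,1]
  ]
}}

```text
clock: 34.6
tcp_pos: [0.5207, -0.2375, 0.0745]
orientation: [0.428, 0.563, 0.428, -0.563]
wrist_force: [0.6, -0.4, -1.7]
finger_gap: 0.0233
```

Run:
```python
from rel import *
goto([.5194,-.2393,.0158],-.270)
for n in("top","scene"):
    p=optics.read_camera(n)
    if n=="top": cv2.imwrite("pics/o_t.png",cv2.resize(p["pixels"][170:270,290:400],None,fx=7,fy=7,interpolation=2)[:,:800])
    else: cv2.imwrite("pics/o_s.png",cv2.resize(p["pixels"][140:230,210:310],None,fx=7,fy=7,interpolation=2))
```

```text
clock 34.6 tcp [ 0.5207 -0.2375  0.0745] toolx [ 0. -0. -1.] ty yaw -0.27 j [-0.57  0.4  -0.23  0.94  0.    1.27] F [ 0.6 -0.4 -1.7] gap 0.0233
shift tool cm [ 5.87 -0.08  0.21]
turn 3.1416 -> j6 change?
turn 0.0 -> j6 change?
turn -3.1416 -> j6 change?
```

View pics/o_s.png

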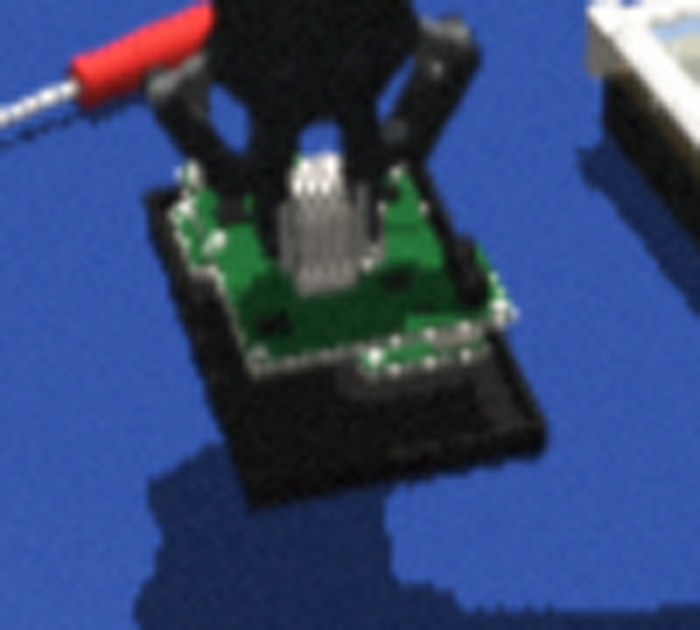

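View pics/o_t.png

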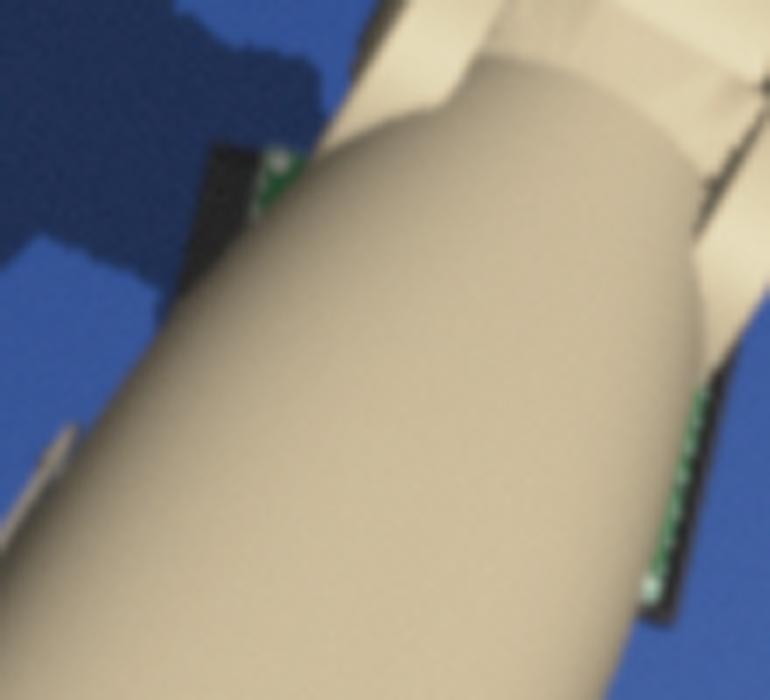

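Run:
```python
from rel import *
T=optics.read_camera("top");S=optics.read_camera("scene")
z=.0656; yaw=-.27+np.pi
X=np.array([[-.041,-.054,z],[.069,-.054,z]])
def yf(p,o,XX):
    f=lambda v:(proj(p,np.c_[v[0]+np.cos(yaw)*XX[:,0]-np.sin(yaw)*XX[:,1],v[1]+np.sin(yaw)*XX[:,0]+np.cos(yaw)*XX[:,1],XX[:,2]])-o).ravel()
    r=least_squares(f,[.52,-.24]); return r.x,np.abs(r.fun).max()
v,m=yf(T,cr([(261,146)],7,(290,170)),X[:1]); print("top",v,rel("top",np.r_[v,yaw]))
v,m=yf(S,cr([(256,373),(517,316)],7,(210,140)),X); print("scene",v,m,rel("scene",np.r_[v,yaw]))
```

```text
top [ 0.5189 -0.2427] (array([14.5937, 28.2779]), np.float64(3.141592653589793))
scene [ 0.5186 -0.2376] 0.2856747908722923 (array([14.7783, 30.1361]), np.float64(3.145592653589793))
```

Emit:
{"api": "servo_tool", "payload": {
  "moves": [
    [0,0.05,-0.4,0,1],
    [0,0,-0.35,0,1],
    [0,0,0,0,1],
    [1,0,0,0,1],
    [1,0,0,0,1],
    [0.6,0,0,0,1],
    [0.2,0,0,0,1],
    [0,0,0,0,1],
    [0,0,0,0,1],
    [0,0,0,0,1]
  ]
}}

```text
clock: 36.05
tcp_pos: [0.5233, -0.2305, 0.0466]
orientation: [0.428, 0.563, 0.428, -0.563]
wrist_force: [0.0, -0.1, -1.5]
finger_gap: 0.0231
```

Run:
```python
from rel import *
goto([.5194,-.2393,.0179],-.270)
for n in("top","scene"):
    p=optics.read_camera(n)
    if n=="top": cv2.imwrite("pics/q_t.png",cv2.resize(p["pixels"][170:270,290:400],None,fx=7,fy=7,interpolation=2)[:,:800])
    else: cv2.imwrite("pics/q_s.png",cv2.resize(p["pixels"][140:230,210:310],None,fx=7,fy=7,interpolation=2))
```

```text
clock 36.05 tcp [ 0.5233 -0.2305  0.0466] toolx [ 0.001 -0.    -1.   ] ty yaw -0.27 j [-0.56  0.43 -0.26  0.88  0.    1.29] F [ 0.  -0.1 -1.5] gap 0.0231
shift tool cm [ 2.87 -0.14  0.95]
turn 3.1416 -> j6 change?
turn -0.0 -> j6 change?
turn -3.1416 -> j6 change?
```

View pics/q_s.png

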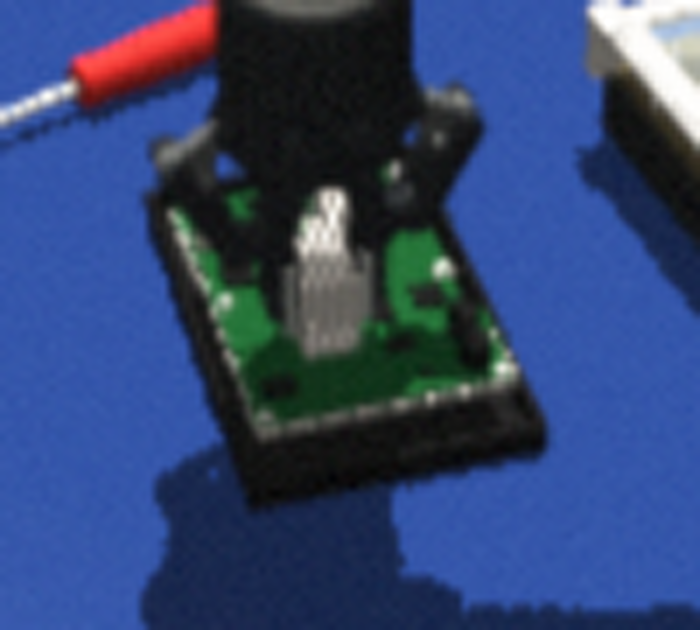

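View pics/q_t.png

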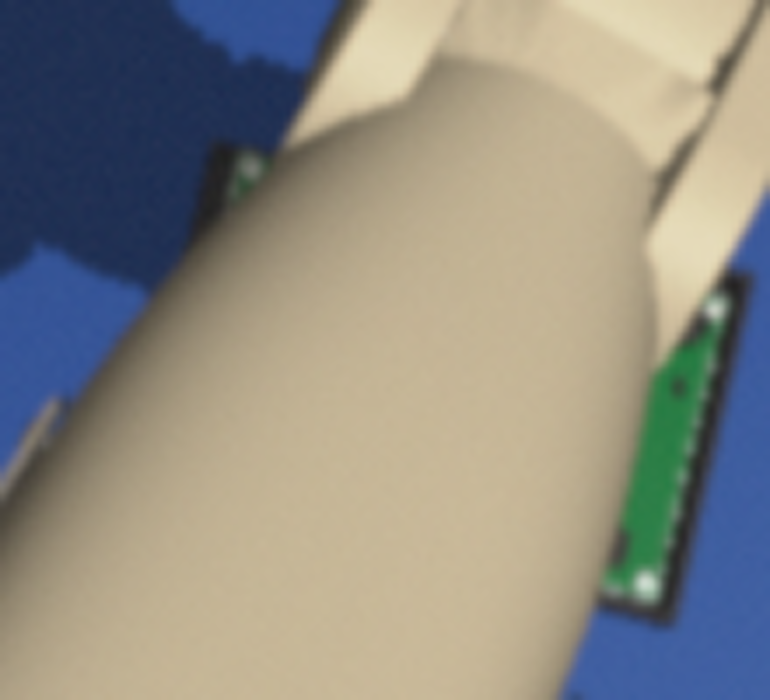

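Run:
```python
from rel import *
T=optics.read_camera("top");S=optics.read_camera("scene")
z=.0466-.0089; yaw=-.27+np.pi
X=np.array([[-.041,-.054,z],[.069,-.054,z]])
def yf(p,o,XX):
    f=lambda v:(proj(p,np.c_[v[0]+np.cos(yaw)*XX[:,0]-np.sin(yaw)*XX[:,1],v[1]+np.sin(yaw)*XX[:,0]+np.cos(yaw)*XX[:,1],XX[:,2]])-o).ravel()
    r=least_squares(f,[.52,-.24]); return r.x,np.abs(r.fun).max()
v,m=yf(T,cr([(232,147)],7,(290,170)),X[:1]); print("top",v,rel("top",np.r_[v,yaw]))
v,m=yf(S,cr([(262,437),(517,377)],7,(210,140)),X); print("scene",v,m,rel("scene",np.r_[v,yaw]))
```

```text
top [ 0.5235 -0.2354] (array([17.0809, 36.6273]), np.float64(3.141592653589793))
scene [ 0.5215 -0.231 ] 0.4582977923280396 (array([15.7645, 37.2503]), np.float64(3.145592653589793))
```

Emit:
{"api": "servo_tool", "payload": {
  "moves": [
    [0,-0.12,0,0,1],
    [0.5,0,0,0,1],
    [0.6,0,0,0,1],
    [0.6,0,0,0,1],
    [0.4,0,0,0,1],
    [0.2,0,0,0,1],
    [0,0,0,0,1],
    [0,0,0,0,1],
    [0,0,0,0,1],
    [0,0,0,0,1]
  ]
}}

```text
clock: 37.5
tcp_pos: [0.522, -0.2301, 0.0234]
orientation: [0.428, 0.563, 0.428, -0.563]
wrist_force: [0.1, 0.8, -1.6]
finger_gap: 0.0228
```

Run:
```python
from rel import *
goto([.5194,-.2393,.0179],-.270)
for n in("top","scene"):
    p=optics.read_camera(n)
    if n=="top": cv2.imwrite("pics/r_t.png",cv2.resize(p["pixels"][170:270,290:400],None,fx=7,fy=7,interpolation=2)[:,:800])
    else: cv2.imwrite("pics/r_s.png",cv2.resize(p["pixels"][140:230,210:310],None,fx=7,fy=7,interpolation=2))
```

```text
clock 37.5 tcp [ 0.522  -0.2301  0.0234] toolx [ 0. -0. -1.] ty yaw -0.27 j [-0.56  0.45 -0.29  0.83  0.    1.28] F [ 0.1  0.8 -1.6] gap 0.0228
shift tool cm [ 0.55 -0.01  0.96]
turn 3.1416 -> j6 change?
turn 0.0 -> j6 change?
turn -3.1416 -> j6 change?
```

View pics/r_s.png

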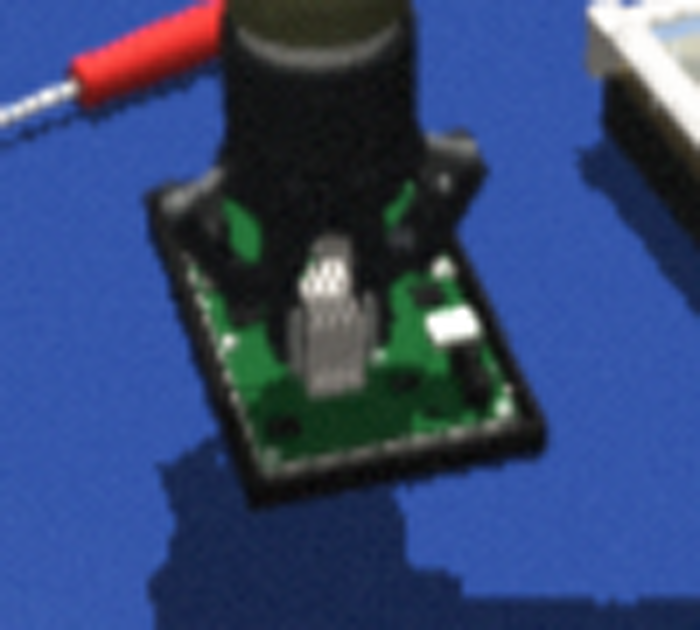

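View pics/r_t.png

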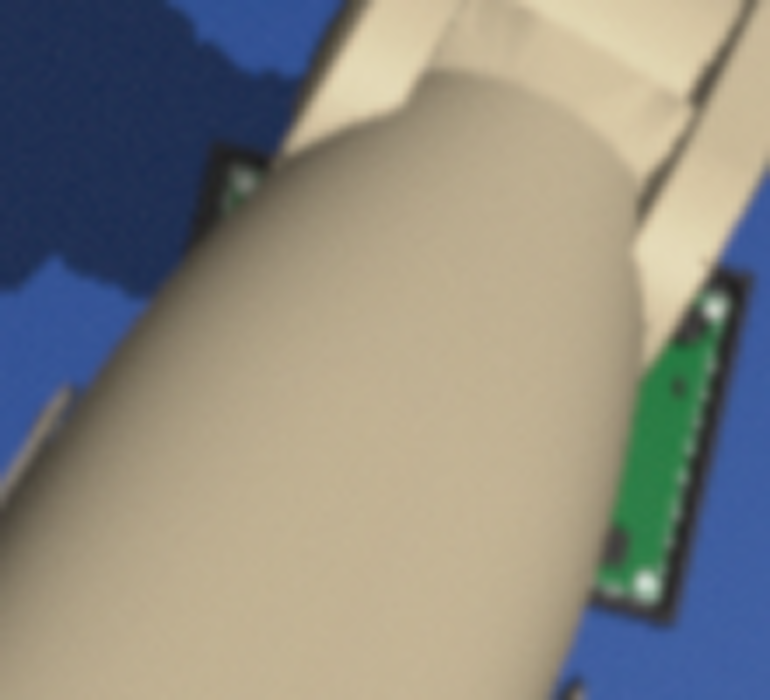

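Emit:
{"api": "servo_tool", "payload": {
  "moves": [
    [0.2,0,0,0,1],
    [0.15,0,0,0,1],
    [0.1,0,0,0,1],
    [0.1,0,0,0,1],
    [0.05,0,0,0,1],
    [0,0,0,0,1],
    [0,0,0,0,1],
    [0,0,0,0,1],
    [0,0,0,0,1],
    [0,0,0,0,1]
  ]
}}

```text
clock: 38.85
tcp_pos: [0.5219, -0.23, 0.0179]
orientation: [0.428, 0.563, 0.428, -0.563]
wrist_force: [-3.2, 1.6, 3.9]
finger_gap: 0.0228
```

Run:
```python
from rel import *
goto([.5194,-.2393,.0179],-.270)
p=optics.read_camera("scene")
cv2.imwrite("pics/u_s.png",cv2.resize(p["pixels"][140:230,210:310],None,fx=7,fy=7,interpolation=2))
```

```text
clock 38.85 tcp [ 0.5219 -0.23    0.0179] toolx [ 0. -0. -1.] ty yaw -0.2699 j [-0.56  0.46 -0.3   0.82  0.    1.28] F [-3.2  1.6  3.9] gap 0.0228
shift tool cm [0.   0.01 0.96]
turn 3.1417 -> j6 change?
turn 0.0001 -> j6 change?
turn -3.1415 -> j6 change?
```

View pics/u_s.png

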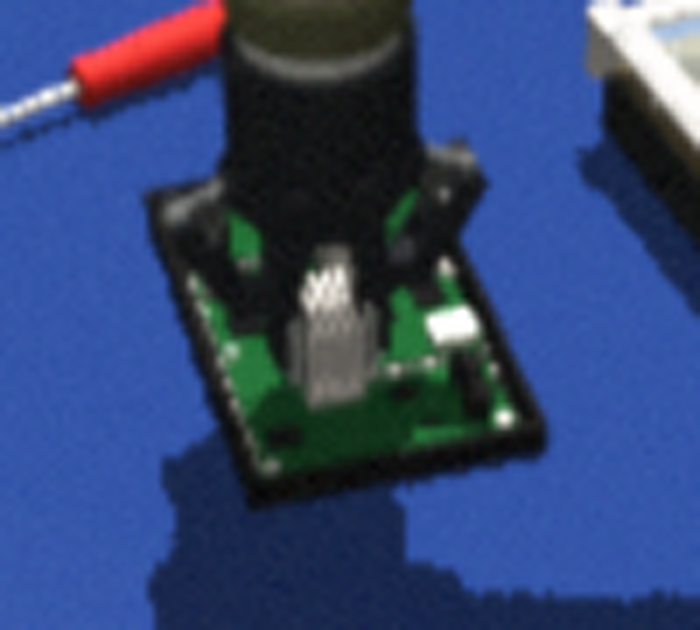

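Emit:
{"api": "servo_tool", "payload": {
  "moves": [
    [0,0,0,0,0.2],
    [0,0,0,0,0.2],
    [0,0,0,0,0.2],
    [-0.5,0,0,0,0.2],
    [-1,0,0,0,0.2],
    [-2,0,0,0,0.2],
    [-4,0,0,0,0.2],
    [-5,0,0,0,0.2],
    [-5,0,0,0,0.2],
    [0,0,0,0,0.2]
  ]
}}

```text
clock: 40.15
tcp_pos: [0.5245, -0.2316, 0.1981]
orientation: [0.431, 0.564, 0.425, -0.561]
wrist_force: [-0.2, -0.8, 0.2]
finger_gap: 0.0344
```

Emit:
{"api": "servo_tool", "payload": {
  "moves": [
    [0,0,-3,0,0],
    [0,0,-5,0,0],
    [0,0,-5,0,0],
    [0,0,-5,0,0],
    [0,0,-5,0,0],
    [0,0,-3,0,0],
    [0,0,0,0,0],
    [0,0,0,0,0],
    [0,0,0,0,0],
    [0,0,0,0,0]
  ]
}}

```text
clock: 41.4
tcp_pos: [0.5911, 0.0195, 0.1923]
orientation: [-0.428, -0.563, -0.428, 0.563]
wrist_force: [-0.1, -0.0, 0.2]
finger_gap: 0.0428
```

Run:
```python
from rel import *
goto([.5194,-.2393,.0179],-.270)
for n in("top","scene"):
    p=optics.read_camera(n); cv2.imwrite(f"pics/v_{n}.png",p["pixels"])
    if n=="top": cv2.imwrite("pics/v_t.png",cv2.resize(p["pixels"][180:270,300:400],None,fx=7,fy=7,interpolation=2)[:,:800])
    else: cv2.imwrite("pics/v_s.png",cv2.resize(p["pixels"][140:230,210:310],None,fx=7,fy=7,interpolation=2))
```

```text
clock 41.4 tcp [0.5911 0.0195 0.1923] toolx [-0. -0. -1.] ty yaw -0.2716 j [-0.1   0.36  0.01  1.23 -0.    1.74] F [-0.1 -0.   0.2] gap 0.0428
shift tool cm [17.44  0.04 26.85]
turn 3.14 -> j6 change?
turn -0.0016 -> j6 change?
turn -3.1432 -> j6 change?
```

View pics/v_t.png

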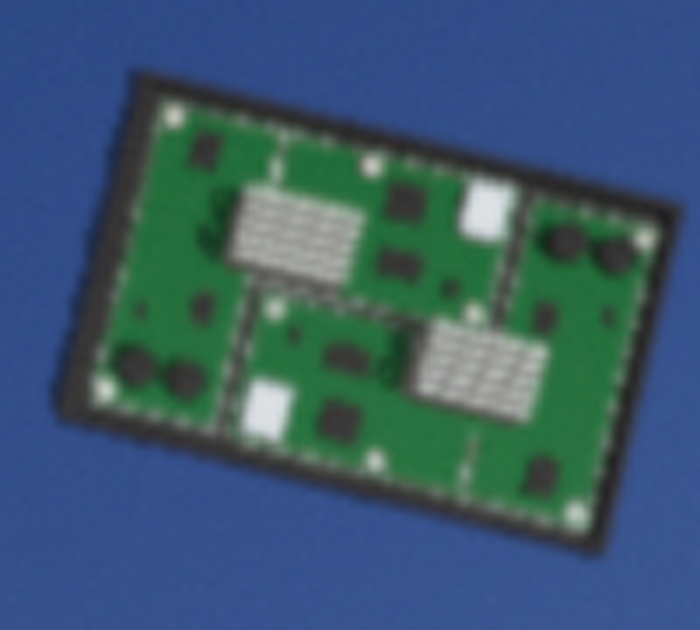

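View pics/v_s.png

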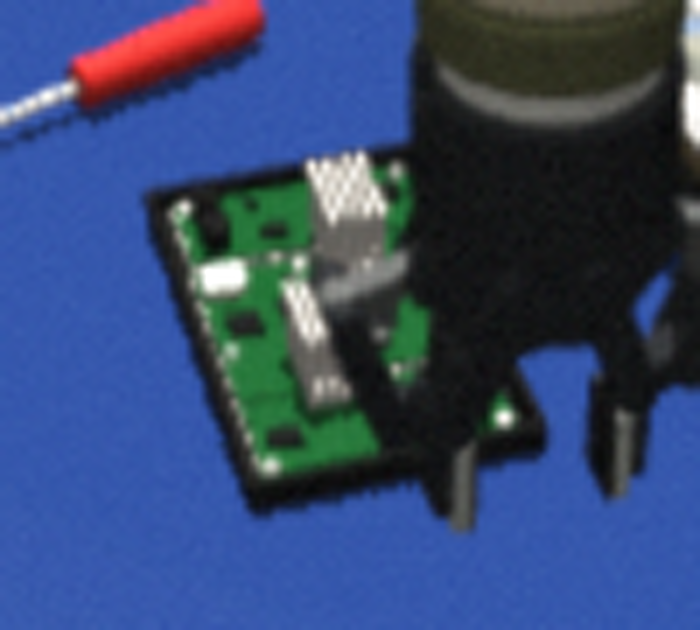

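View pics/v_scene.png

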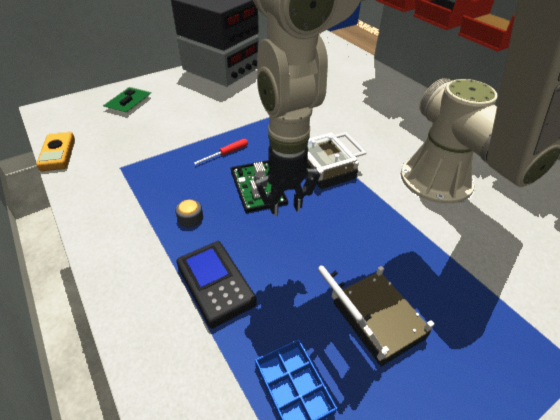

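The top crop shows both boards nested, with gaps on every side and both lying on the tray floor. The scene view shows the lid still leaning back at (345,290), the other objects in place, and the arm clear. I'm handing in.

Run:
```python
from workcell import order, env
print(order.hand_in()); print(env.get_state()["clock"])
```

```text
the job is handed in; nothing more can be done
None
the job is handed in; nothing more can be done
```

The lid is open and resting back on its stop. Both L-shaped boards lie nested in the black tray, and I handed the job in at about 41.4 s of the 70 s allowed. The hand-in gives no verdict.

**What I did:** I gripped the lid's handle, swung it to about 1.9 rad and let go, so it fell back on its stop. I set the jig's board down first. The mat board went in next, turned half a turn from it. Both boards were lowered until they touched the floor (4 to 5 N on the wrist) before I opened the fingers.

**Last checks:**
- **Nesting:** the final top picture shows both boards inside the walls, with gaps on every side and between them. Their heights at touchdown match boards lying flat on the floor. I did not measure their tilt directly.
- **Position:** in the tray's frame, the jig board's heat sink measured about (-14, -38) mm after release. The mat board's was about (16, 37) mm by estimate just before I set it down. Both are about 40 mm from the centre, inside the 60 mm limit.
- **Everything else:** the lid still leans back, the arm touches nothing, and the tester, tip cleaner, parts box and screwdriver look unmoved.

**What disagreed:** the two cameras differed by 5 to 11 mm along y. The fingertips seen in both pictures agreed better with the top camera, so I relied on it and measured the boards relative to the tray. While hovering over the tray, I also found the mat board was gripped several millimetres off the heat sink's middle. I shifted it about 7.5 mm before lowering it.

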